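# Put the returned goods away in their stock trays

## Task

Put the four returned items away at the packing bench: the orange-capped spray can goes into the tray with the orange label, the pink tape roll into the tray with the pink label, and both blue boxes into the tray with the blue label. The can must be lifted out of the divided carton and end up standing upright; the roll and the two boxes lie flat on their tray's floor the way up they are now, not on top of one another. Leave the two amber jars standing in the carton.

Things in the scene. Friction and masses are not known exactly. Their poses are not given: they have to be found in the camera images.
- can: Loose white spray can with a wide orange cap, standing upright in one of the cells of the divided carton; body 47 diameter, cap 48 diameter from z = 112 to the top at z = 150, about 220 g. Origin: centre of its underside, z up. Gripped by the cap (about z = 133) the fingers stay above the carton's rim.
- roll: Loose roll of pink tape lying flat, 56 outer diameter, 24 core hole, 40 high, about 90 g. Origin: centre of its underside, z up. Grip it across its outside.
- box1: Loose blue product box with one stripe of white across its top, lying flat; 56 (x) x 42 (y) x 38 high, about 100 g. Origin: centre of its underside; x along the 56 side, z up. Grip it across the 42 width.
- box2: Loose blue product box with two stripes of white across its top, lying flat; 56 (x) x 42 (y) x 38 high, about 100 g. Origin: centre of its underside; x along the 56 side, z up. Grip it across the 42 width.
- tray_can: Open cardboard stock tray, fixed to the bench. Orange label ledge with a white dot, along its front rim. Origin: centre of its underside. Outside 152 (x) x 128 (y) x 35 high; walls and floor 4 thick, so the inner floor is 144 x 120 at z = 4. The ledge sticks out from the -x rim (x = -104 to -76, full width, z = 32 to 35) and faces the robot roughly. z up.
- tray_roll: Open cardboard stock tray, fixed to the bench. Pink label ledge with a white ring, along its front rim. Origin: centre of its underside. Outside 152 (x) x 128 (y) x 35 high; walls and floor 4 thick, so the inner floor is 144 x 120 at z = 4. The ledge sticks out from the -x rim (x = -104 to -76, full width, z = 32 to 35) and faces the robot roughly. z up.
- tray_box: Open cardboard stock tray, fixed to the bench. Blue label ledge with a white bar, along its front rim. Origin: centre of its underside. Outside 152 (x) x 128 (y) x 35 high; walls and floor 4 thick, so the inner floor is 144 x 120 at z = 4. The ledge sticks out from the -x rim (x = -104 to -76, full width, z = 32 to 35) and faces the robot roughly. z up. Both boxes fit end to end along x, for instance centred at x = -34 and x = +34.
- carton: Square divided cardboard carton, fixed, 176 x 176 x 85 high, walls, dividers and floor 4 thick: four cells 82 wide, centred at x, y = +-43, inner floor at z = 4. One cell holds the can, two hold jars, one is empty. Origin: centre of its underside, z up.
- jar1: Amber jar with white cap, 56 diameter, 72 high, about 150 g, standing in a cell of the divided carton. Stays there. Origin: centre of its underside, z up.
- jar2: Amber jar with white cap, 56 diameter, 72 high, about 150 g, standing in a cell of the divided carton. Stays there. Origin: centre of its underside, z up.

How it is judged:
By the outcome, as a careful person would: the job done as asked, in the order asked, and still so for the second after the job is handed in, with the robot touching nothing.
It also fails if it takes over 125 s, if anything falls off the work surface, if the arm or the gripper's body presses on something with over 40 N, if the wrist force passes 120 N, or if a joint passes its speed limit or range.

## Robot

A 6-joint arm with a two-finger parallel gripper is mounted at the origin on the work surface. World frame = base frame: x ahead of the robot, y to its left, z up, the work surface at z = 0. Lengths are in mm, angles in rad, forces in N, time in s.
With the tool pointing down it reaches from about 375 to 925 mm from the base axis. Payload 5.7 kg.
Tool frame: the origin (TCP) lies at the very end of the fingers, on their centre line; the grasp point (between the pads) lies grip_point_offset behind it (grip_point_offset is the distance from the TCP to the grasp point, in mm); z points along the fingers, y is the direction in which the jaws open and shut (so a half turn about z gives the same grasp; the last joint's range is limited). The gripper opens to 88 mm and grips with 3 to 60 N. Pads are 20 mm wide; open, the fingers measure 115 mm over their backs; the gripper's body (75 mm by 178 mm) begins 61 mm behind the grasp point.
Start: joints at [1.174, 0.359, 1.51, -0, 1.272, -0.115], TCP at [166.843, 576.301, 198.623] pointing down, gripper open.
Joint ranges: [-2.97, 2.97], [-1.01, 2.36], [0.21, 2.38], [-0.96, 4.11], [0.2, 2.71], [-2.98, 2.98]. Speed limits (rad/s): [2.39, 2.39, 3.14, 3.14, 3.14, 3.14].

## Interface

Orientations are given as a unit quaternion [w, x, y, z].
In Python, from bench import get_obs, snapshot, sign_off, grip_point_offset gives the robot as it stands.
- The arm moves only by the tool drive_tool, never from a script. Its argument "commands" is one flat list of numbers, 5 for each row, row after row: the shift along the tool's x, y, z in m, then the turn about the tool's z in degrees, then the closure, from 0 (fully open) to 1 (shut). A call has 1 to 5 rows; each row shifts and turns the commanded pose from where the row before left it, along the tool's axes as they then stand; what a row does not reach is not made up. A row lasts 1/8 s, in which the tool goes at most 62.5 mm and 10.7 degrees, less where a joint would pass 70% of its speed; a pose out of reach is approached as far as the arm can. A call is refused whole if a number of a shift passes 0.0625 or a number of a turn 10.7, either way. A call with a gripper value outside its range is refused whole. The fingers move at their own pace and stop on an object; "grip_force" is the grip in N (left out, the last holds). Time passes only in rows, so rows that do not move let the fingers close. It gives the time, the measured TCP pose, the force and the opening at its end, in the units of the state.
- get_obs(): the state, without advancing time (a new reading comes with each control period).
- snapshot(name): name is "side" or "top" or "wrist"; returns a dict with "frame" (420x560x3 uint8, red, green, blue), "fx", "fy", "cx", "cy" (pixels), "view" (4x4, takes a point from world to camera coordinates). Camera axes: x right, y up, looking along -z (the intrinsics and any distortion apply to the point x, -y, -z); pixel columns grow to the right and rows downward; lengths in mm; the calibration is good to about 2 mm. A picture is of the moment at which its call begins. There is no depth.
- sign_off(): hands the job in, once; it reports no verdict.
The state is a dict: "time": time; "q": joint angles; "joint_velocities": joint speeds; "tau": joint torques, N m; "ee_pos": TCP position; "tool_rot": TCP orientation; "force": force on the tool from outside, world axes, zero at the start; "wrist_torque": the same for the moment, N m; "opening": opening from 0.0 (shut) to 1.0 (fully open).
Only numpy, scipy, OpenCV 4.12 (cv2) and the standard library are available. Lean on these libraries where they do the work, as an engineer would, in place of code of your own. Each camera call takes 0.05 s, during which the arm holds its last target.

## Working session

There is one attempt and no reset: what is moved stays moved. The work goes in short steps, Python scripts to look and compute and a tool call to move; the robot and the scene stay as the last step left them, time stands still between calls to the robot, and variables do not carry over. Pictures are saved under pics/ and viewed, and the job is handed in when it is done.

Besides the shell and the picture viewer there is one more tool, called after "Call:" by a JSON object that holds its "name" and its "arguments". drive_tool: Moves the arm, as the interface text tells. Its arguments: {"type":"object","properties":{"commands":{"type":"array"},"grip_force":{"type":"number"}},"required":["commands"]}

```bash
mkdir -p pics && ls
python3 - <<'E'
from bench import get_obs, snapshot, grip_point_offset
import cv2, numpy as np
print(grip_point_offset)
o=get_obs(); print(o)
for n in ["side","top","wrist"]:
    s=snapshot(n); cv2.imwrite(f"pics/{n}0.png",s["frame"][...,::-1]); print(n,[k for k in s],s["fx"],s["fy"],s["cx"],s["cy"]); print(np.round(s["view"],4).tolist())
E
```

```text
pics
18.700000000000003
{'time': 0.0, 'q': array([ 1.17392313e+00,  3.59510912e-01,  1.51142561e+00,  6.85410483e-05,
        1.27246861e+00, -1.15077552e-01]), 'joint_velocities': array([ 1.46260984e-04, -3.70752798e-04,  1.97623909e-04,  2.64626609e-03,
       -2.09586336e-04,  9.27497792e-05]), 'tau': array([ 1.10460704e-03, -5.15380704e+01, -2.70728749e+01,  6.78261719e-02,
        3.52396653e-02, -1.50721448e-04]), 'ee_pos': array([166.53748551, 575.676009  , 197.80869719]), 'tool_rot': array([-2.61130611e-04,  1.40442040e-01,  9.90088486e-01, -8.68420051e-04]), 'force': array([-9.21416148e-01,  1.79772390e-01,  7.55643814e-04]), 'wrist_torque': array([ 0.00064036,  0.00297261, -0.02596513]), 'opening': 1.001073529405967}
side ['frame', 'fx', 'fy', 'cx', 'cy', 'view'] 482.0337995333092 482.0337995333092 277.76427517733873 208.13068693235454
[[0.7083, -0.7059, 0.0013, -374.3413], [0.5115, 0.5146, 0.6882, -286.6802], [-0.4865, -0.4868, 0.7256, -1058.1719], [0.0, 0.0, 0.0, 1.0]]
top ['frame', 'fx', 'fy', 'cx', 'cy', 'view'] 390.69406531894055 390.69406531894055 284.5046229437483 206.13745928642794
[[0.0188, -0.9998, 0.0108, -34.7168], [0.988, 0.0202, 0.1531, -511.0068], [-0.1533, 0.0078, 0.9882, -838.4411], [0.0, 0.0, 0.0, 1.0]]
wrist ['frame', 'fx', 'fy', 'cx', 'cy', 'view'] 368.47504146268335 368.47504146268335 278.5747632870417 199.48725680866417
[[0.2783, 0.9605, -0.0009, -598.3225], [-0.9275, 0.2684, -0.2603, 32.0945], [-0.2498, 0.0733, 0.9655, -389.4998], [0.0, 0.0, 0.0, 1.0]]
```

View pics/top0.png

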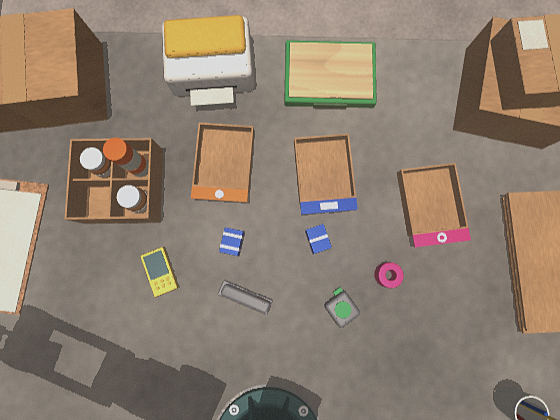

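View pics/side0.png

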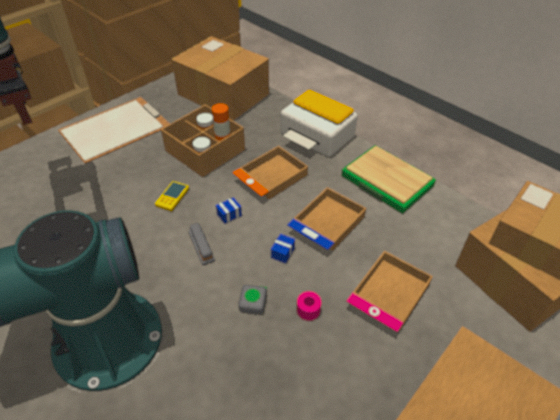

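View pics/wrist0.png

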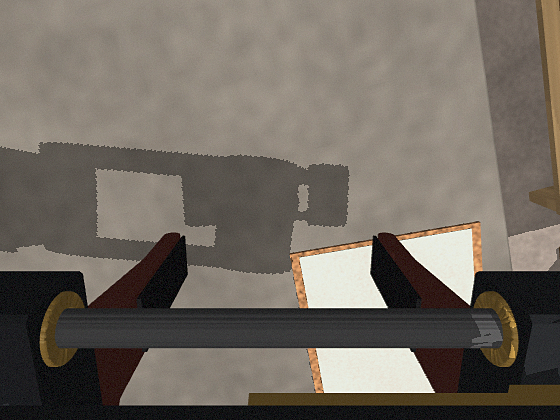

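```bash
cat > h.py <<'E'
import numpy as np, cv2
from bench import get_obs, snapshot
def proj(s,P):
    P=np.atleast_2d(P).astype(float); c=(s["view"]@np.c_[P,np.ones(len(P))].T)[:3]
    return np.c_[s["fx"]*c[0]/-c[2]+s["cx"], s["fy"]*-c[1]/-c[2]+s["cy"]]
def unproj(s,uv,z):
    V=np.array(s["view"]);R=V[:3,:3];C=-R.T@V[:3,3]
    d=R.T@np.array([(uv[0]-s["cx"])/s["fx"],-(uv[1]-s["cy"])/s["fy"],-1.])
    return C+d*(z-C[2])/d[2]
def crop(f,name,u0,v0,u1,v1,k):
    im=cv2.resize(f[v0:v1,u0:u1,::-1],None,fx=k,fy=k,interpolation=cv2.INTER_CUBIC)
    st=20
    for u in range(u0-u0%st+st,u1,st):
        cv2.line(im,((u-u0)*k,0),((u-u0)*k,6),(0,255,255),1);cv2.putText(im,str(u),((u-u0)*k+2,14),0,.4,(0,255,255),1)
    for v in range(v0-v0%st+st,v1,st):
        cv2.line(im,(0,(v-v0)*k),(6,(v-v0)*k),(0,255,255),1);cv2.putText(im,str(v),(8,(v-v0)*k+4),0,.4,(0,255,255),1)
    cv2.imwrite("pics/"+name+".png",im)
E
python3 - <<'E'
from h import *
s=snapshot("top"); f=s["frame"]
crop(f,"c1",60,110,260,260,4)
crop(f,"c2",280,120,480,300,4)
import pickle
pickle.dump({n:snapshot(n) for n in("top","side")},open("snap0.pkl","wb"))
E
```

```text
(no output)
```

View pics/c1.png

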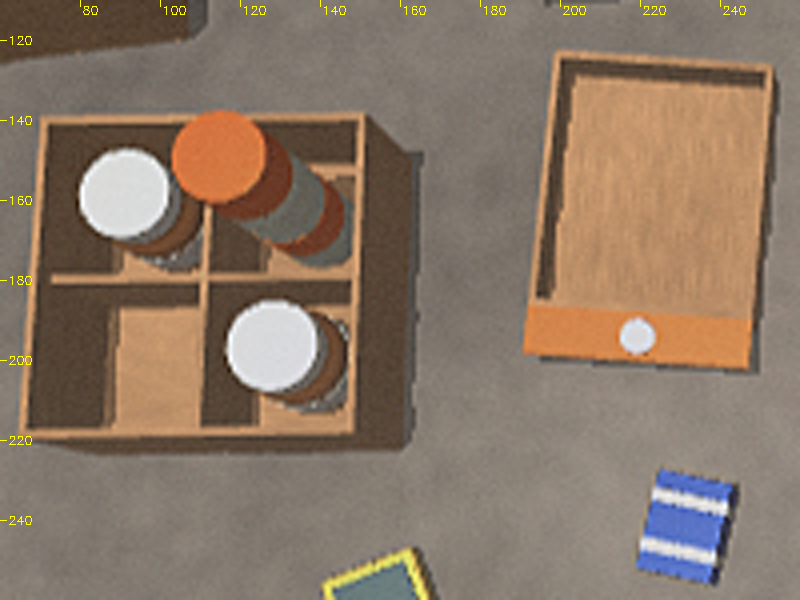

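View pics/c2.png

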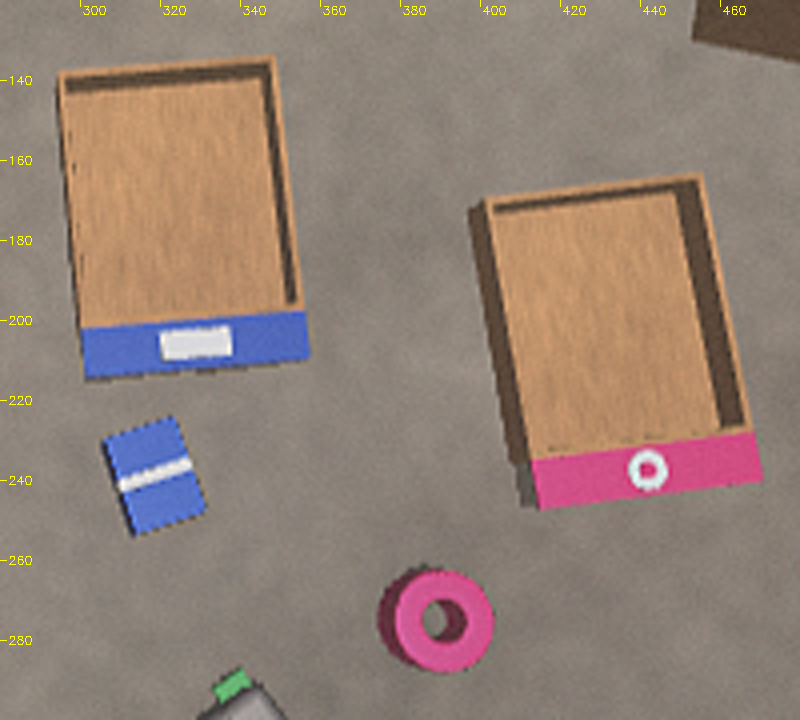

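```bash
cat > m0.py <<'E'
from h import *
import pickle
S=pickle.load(open("snap0.pkl","rb")); s=S["top"]; sd=S["side"]
def W(o,pts,z): return np.array([unproj(s,(o[0]+x/4,o[1]+y/4),z)[:2] for x,y in pts])
A=(60,110);B=(280,120)
print("can",W(A,[(219,157)],154), "roll",W(B,[(444,621)],40))
w=W(B,[(394,621),(494,621),(444,569),(444,673)],40);print("roll dia",np.linalg.norm(w[0]-w[1]),np.linalg.norm(w[2]-w[3]))
def fit(name,model,pix):
    c=pix.mean(0);m=model.mean(0);H=(model-m).T@(pix-c);a=np.arctan2(H[0,1]-H[1,0],H[0,0]+H[1,1])
    R=np.array([[np.cos(a),-np.sin(a)],[np.sin(a),np.cos(a)]]);t=c-R@m
    print(name,np.round(t,1),round(np.degrees(a),1),"res",np.round(pix-(model@R.T+t),1).tolist());return t,a
bm=np.array([[28,21],[28,-21],[-28,-21],[-28,21]])
fit("box1",bm,W(B,[(103,438),(172,416),(207,513),(134,537)],38))
fit("box2",bm,W(A,[(660,470),(738,485),(715,584),(637,567)],38))
tm=np.array([[-104,64],[-104,-64],[76,64],[76,-64]])
T={}
for n,o,p in [("can",A,[(525,353),(748,370),(557,52),(774,67)]),("box",B,[(85,380),(310,358),(58,73),(273,56)]),("roll",B,[(541,510),(763,480),(485,198),(702,174)])]:
    T[n]=fit("tray_"+n,tm,W(o,p,35))
cm=np.array([[88,88],[88,-88],[-88,-88],[-88,88]])
fit("carton",cm,W(A,[(42,118),(364,116),(353,434),(22,434)],85))
E
python3 m0.py
python3 - <<'E'
from h import *
import pickle
s=pickle.load(open("snap0.pkl","rb"))["side"]
crop(s["frame"],"s1",160,90,360,240,4)
crop(s["frame"],"s2",240,180,440,330,4)
E
```

```text
can [[601.25885871 315.44042255]] roll [[ 362.97913431 -261.02570422]]
roll dia 54.974130496329444 56.19525255255478
box1 [ 439.6 -101.7] 19.0 res [[0.9, -0.4], [0.3, 0.8], [-0.4, -0.6], [-0.7, 0.1]]
box2 [430.   90.4] -10.8 res [[-0.5, 1.2], [-0.1, -1.3], [-0.0, -1.0], [0.6, 1.1]]
tray_can [625.8 118.1] -2.9 res [[0.9, -0.9], [0.2, 0.7], [-0.7, -0.5], [-0.4, 0.8]]
tray_box [ 603.5 -115.4] 6.1 res [[-0.4, 0.1], [1.0, 0.3], [0.0, -1.3], [-0.6, 0.9]]
tray_roll [ 536.8 -365.7] 8.3 res [[0.2, -0.7], [0.9, 0.6], [0.2, -0.3], [-1.3, 0.3]]
carton [557.3 353. ] 1.8 res [[-0.9, -0.2], [-1.5, 1.5], [0.1, 0.5], [2.2, -1.8]]
```

View pics/s1.png

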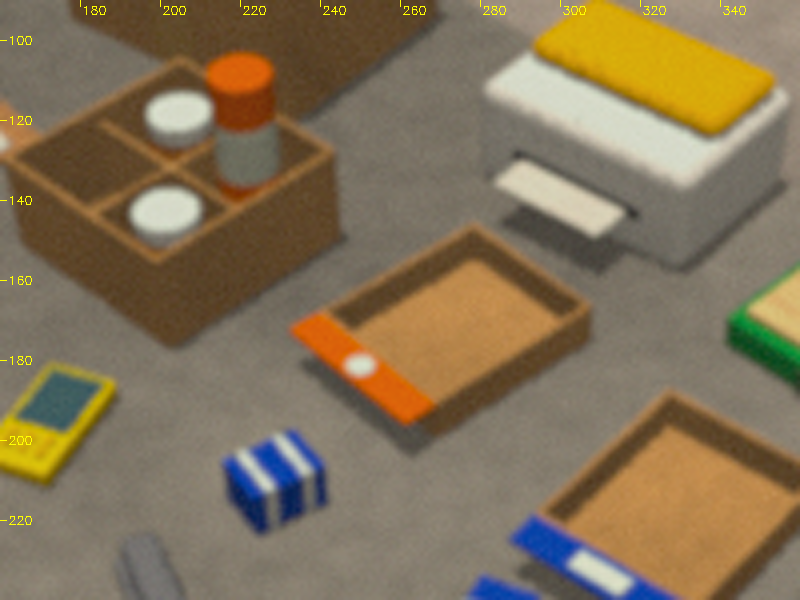

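View pics/s2.png

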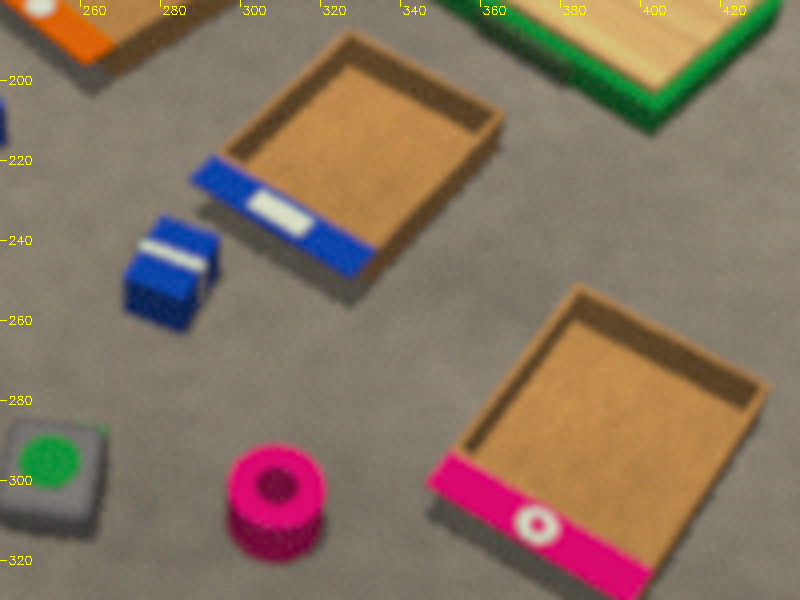

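```bash
cat >> m0.py <<'E'
print("side can",unproj(sd,(160+240/4,90+75/4),154)[:2],"carton side", [np.round(unproj(sd,(160+a/4,90+b/4),85)[:2],1) for a,b in [(180,57),(333,149),(158,261),(5,158)]])
print("side roll",unproj(sd,(240+277/4,180+486/4),40)[:2])
fit("box1 side",bm[[3,0,1,2]],np.array([unproj(sd,(240+a/4,180+b/4),38)[:2] for a,b in [(127,258),(162,215),(219,238),(188,284)]]))
fit("box2 side",bm[[3,0,1,2]],np.array([unproj(sd,(160+a/4,90+b/4),38)[:2] for a,b in [(224,463),(292,430),(326,466),(260,498)]]))
fit("tray_can side",tm,np.array([unproj(sd,(160+a/4,90+b/4),35)[:2] for a,b in [(291,329),(408,424),(474,227),(592,304)]]))
fit("tray_box side",tm,np.array([unproj(sd,(240+a/4,180+b/4),35)[:2] for a,b in [(190,180),(354,279),(350,31),(504,113)]]))
fit("tray_roll side",tm,np.array([unproj(sd,(240+a/4,180+b/4),35)[:2] for a,b in [(428,485),(634,604),(580,284),(770,385)]]))
E
python3 m0.py | tail -7
```

```text
side can [601.82780777 309.85329193] carton side [array([643.9, 442. ]), array([649.7, 268.2]), array([476., 259.]), array([469.2, 432. ])]
side roll [ 364.4030929  -264.30727097]
box1 side [ 446.8 -102.1] 15.7 res [[6.6, 2.5], [-7.2, -3.3], [-6.7, -1.3], [7.3, 2.0]]
box2 side [432.2  87.8] -8.6 res [[0.7, -0.1], [-2.1, -0.3], [-2.0, -0.1], [3.3, 0.4]]
tray_can side [628.3 114.6] -2.4 res [[2.4, 0.7], [0.9, 0.0], [-3.7, -3.2], [0.5, 2.4]]
tray_box side [ 605.7 -119.9] 6.3 res [[1.2, 0.2], [0.5, -0.4], [-0.5, -1.6], [-1.2, 1.8]]
tray_roll side [ 539.9 -369. ] 8.7 res [[0.2, -0.4], [1.6, 0.8], [-0.1, -1.5], [-1.7, 1.1]]
```

Call:
{"name": "drive_tool", "arguments": {"commands": [0,0,-0.03,-8.1,0,0,0,-0.03,-8.04,0,-0.05,-0.03,0,0,0,-0.05,-0.03,0,0,0,-0.05,-0.03,0,0,0], "grip_force": 25}}

```text
time: 0.92
ee_pos: [318.1, 485.5, 258.8]
tool_rot: [0.0, -0.0, 1.0, 0.0]
force: [0.0, 1.2, 0.2]
opening: 1.003
```

Call:
{"name": "drive_tool", "arguments": {"commands": [-0.05,-0.03,0,0,0,-0.05,-0.03,0,0,0,-0.05,-0.03,0,0,0,0,0,0,0,0,0,0,0,0,0]}}

```text
time: 1.55
ee_pos: [466.4, 396.3, 258.4]
tool_rot: [-0.001, 0.0, 1.0, -0.0]
force: [-1.3, -0.7, 0.1]
opening: 0.997
```

Run:
```python
from h import *
s=snapshot("wrist"); cv2.imwrite("pics/w1.png",s["frame"][...,::-1]); o=get_obs(); print(o["ee_pos"],o["tool_rot"],o["time"]); print(proj(s,[[601.5,312.6,154],[601.3,315.4,154],[557,353,85]]))
```

```text
[465.78242019 396.68867815 258.48177775] [-5.17107204e-04 -1.61613109e-04  9.99999853e-01  1.01130795e-05] 1.6
[[187.46633164 335.45894491]
 [190.54328061 335.26330022]
 [238.58567491 258.46693703]]
```

View pics/w1.png

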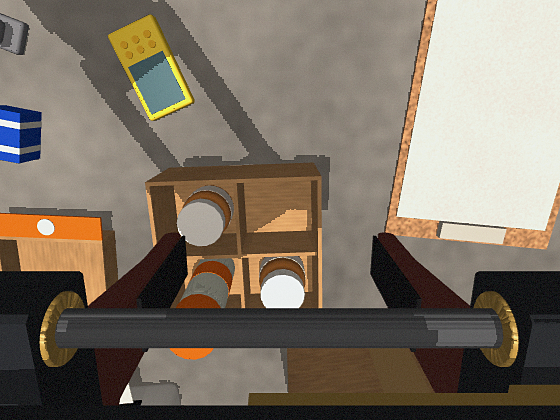

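Run:
```python
from h import *
s=snapshot("wrist"); crop(s["frame"],"w1c",120,240,320,380,4)
```

```text
(no output)
```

View pics/w1c.png

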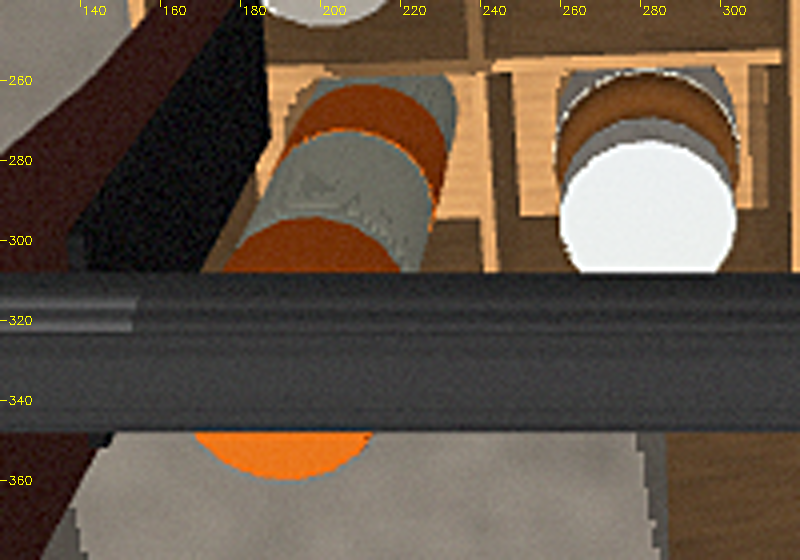

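Run:
```python
from h import *
from scipy.optimize import least_squares
s=snapshot("wrist")
obs=np.array([[168,347.5],[212.5,347.5],[191.3,359.8],[176,355],[206,354.5]])
# also body base edge? crop only cap
t=np.linspace(0,2*np.pi,721)
def f(p):
    c=proj(s,np.c_[p[0]+24*np.cos(t),p[1]+24*np.sin(t),0*t+154])
    d=np.linalg.norm(obs[:,None]-c[None],axis=2); ctr=c.mean(0)
    return d.min(1)*np.sign(np.linalg.norm(obs-ctr,axis=1)-25)*1
r=least_squares(f,[601,313]); print(r.x,np.round(f(r.x),2)); print(proj(s,[[*r.x,154]]))
for x,y in [(601,313),(601,316),(598,314),(604,314)]:
    print(x,y,np.round(proj(s,[[x+24*np.cos(a),y+24*np.sin(a),154] for a in (0,.5,-.5)]),1).tolist())
```

```text
[602.07937952 315.20780281] [-0.57  0.52 -0.82 -0.08 -0.24]
[[189.39454191 336.42159812]]
601 313 [[188.5, 358.0], [200.8, 355.3], [175.9, 355.3]]
601 316 [[191.8, 358.0], [204.1, 355.3], [179.1, 355.3]]
598 314 [[189.4, 355.2], [201.7, 352.5], [176.7, 352.5]]
604 314 [[189.8, 360.8], [202.1, 358.1], [177.2, 358.0]]
```

Call:
{"name": "drive_tool", "arguments": {"commands": [-0.0452,-0.0273,0,0,0,-0.0452,-0.0273,0,0,0,-0.0452,-0.0273,0,0,0,0,0,0.04,0,0,0,0,0.04,0,0]}}

```text
time: 2.33
ee_pos: [602.5, 315.2, 178.2]
tool_rot: [0.001, -0.0, 1.0, 0.0]
force: [-0.3, 0.9, -0.3]
opening: 0.997
```

Run:
```python
from h import *
s=snapshot("wrist"); cv2.imwrite("pics/w2.png",s["frame"][...,::-1]); o=get_obs(); print(o["ee_pos"],o["force"])
```

```text
[598.50946173 313.86900236 171.79680204] [-2.18428864 -0.7119582  -3.10667196]
```

View pics/w2.png

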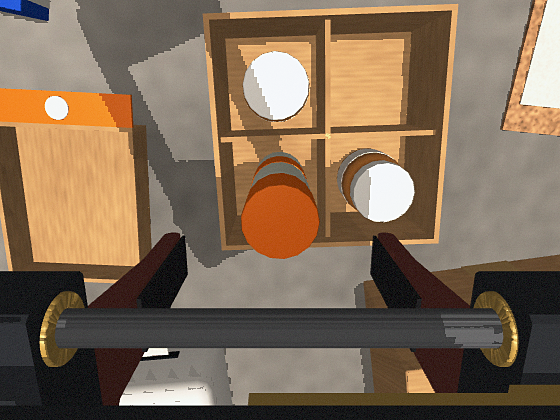

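Call:
{"name": "drive_tool", "arguments": {"commands": [0,0,0.02,0,0,0,0,0.02,0,0,0,0,0.019,0,0,0,0,0,0,0,0,0,0,0,0]}}

```text
time: 3.0
ee_pos: [602.7, 314.9, 120.4]
tool_rot: [0.0, -0.0, 1.0, 0.0]
force: [0.5, 0.9, 0.3]
opening: 0.999
```

Run:
```python
from h import *
s=snapshot("wrist"); cv2.imwrite("pics/w3.png",s["frame"][...,::-1]); o=get_obs(); print(o["ee_pos"],o["force"])
s=snapshot("side"); crop(s["frame"],"s3",160,40,320,160,5)
```

```text
[603.00305182 314.86046892 120.72445861] [-0.59799981  0.79519766 -0.15243252]
```

View pics/w3.png

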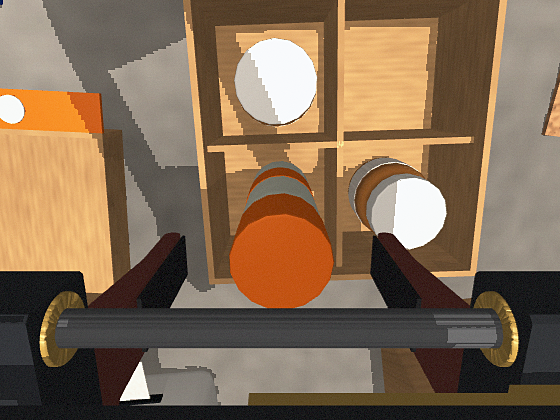

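View pics/s3.png

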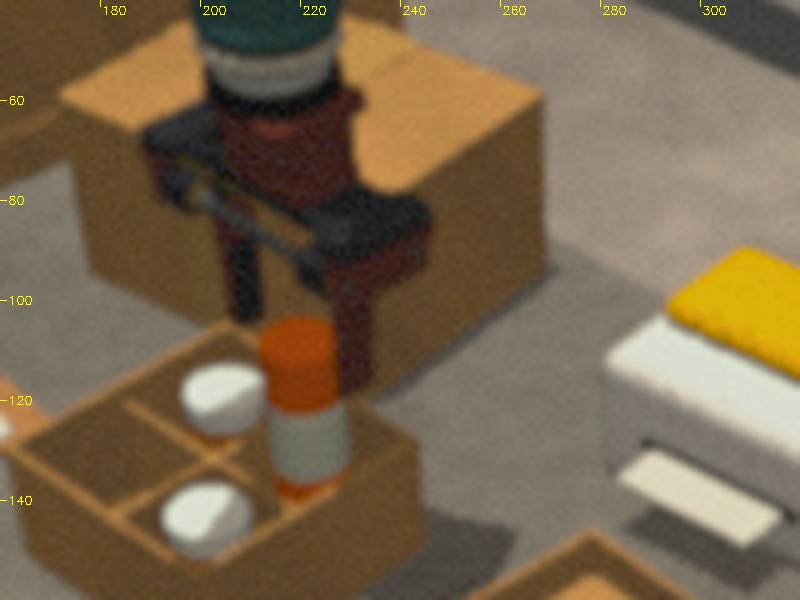

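Run:
```python
from h import *
s=snapshot("side");P=[[603,315,120],[603,271,120],[603,359,120],[603,315,154]]
p=proj(s,P);print(p,(p-[160,40])*5)
w=snapshot("wrist");print(proj(w,P));crop(w["frame"],"w3c",140,200,420,380,2)
cv2.imwrite("pics/w3b.png",w["frame"][200:380,140:420,::-1])
```

```text
[[220.1621061  117.5455877 ]
 [230.00052343 123.97206237]
 [210.61651381 111.31038696]
 [219.15773557 107.8455646 ]] [[300.81053048 387.72793851]
 [350.00261714 419.86031186]
 [253.08256906 356.55193482]
 [295.78867784 339.22782301]]
[[281.01803103 235.41297233]
 [199.37483219 235.45530816]
 [362.63247635 235.37065142]
 [281.56822534 262.33294784]]
```

Run:
```python
from h import *
s=snapshot("side");crop(s["frame"],"s3d",180,60,260,140,7)
w=snapshot("wrist");crop(w["frame"],"w3d",140,210,240,310,6)
t=snapshot("top");crop(t["frame"],"t3d",60,90,220,210,5)
print(proj(t,[[603,271,120],[603,359,120],[603,271-13,120],[603,359+13,120]]))
```

```text
[[143.18305592 153.7650041 ]
 [100.59947804 152.86320089]
 [149.46768957 153.89809538]
 [ 94.30259331 152.72985017]]
```

View pics/s3d.png

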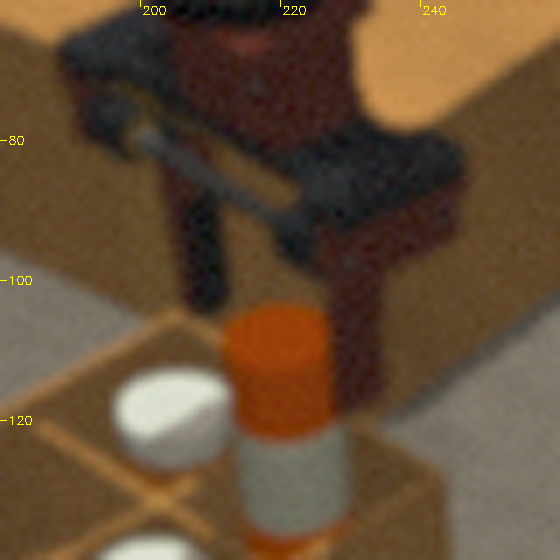

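View pics/w3d.png

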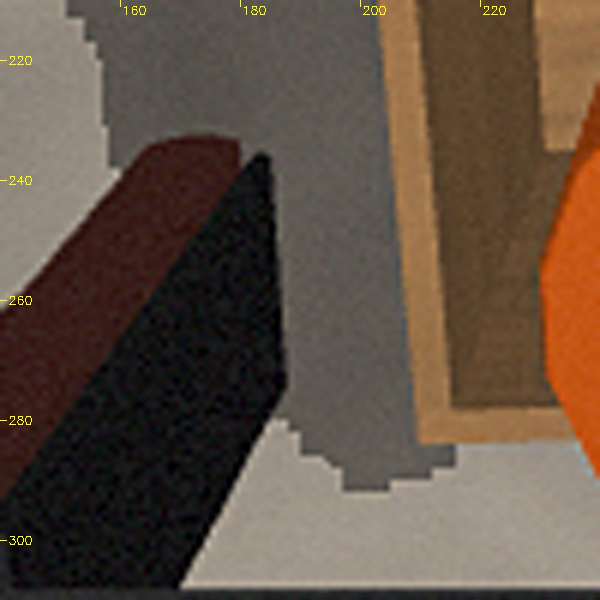

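View pics/t3d.png

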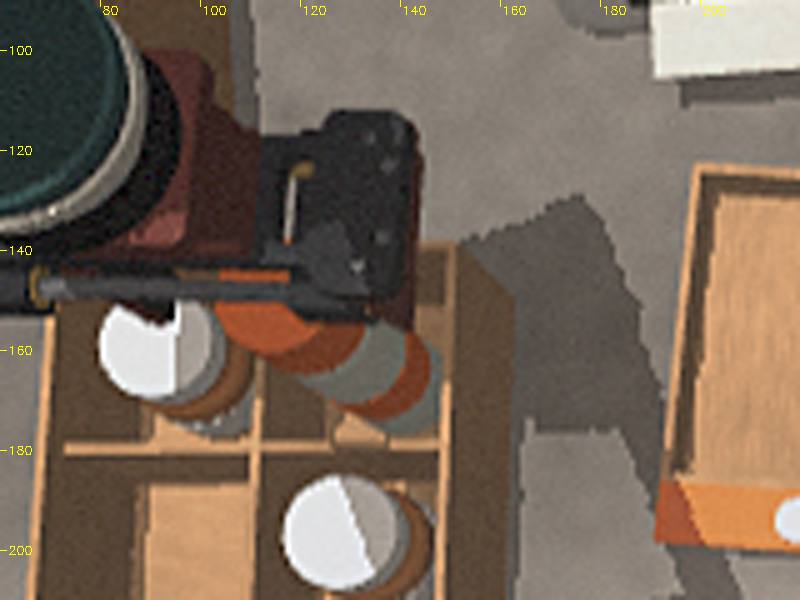

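Call:
{"name": "drive_tool", "arguments": {"commands": [0,0,-0.06,0,0.45,0,0,0,0,0.45,0,0,0,0,0.45,0,0,0,0,0.45,0,0,0,0,0.45]}}

```text
time: 3.98
ee_pos: [601.6, 314.0, 178.2]
tool_rot: [-0.001, 0.0, 1.0, -0.0]
force: [1.1, -0.3, 0.4]
opening: 0.552
```

Run:
```python
from h import *
s=snapshot("side");crop(s["frame"],"s4",160,20,280,140,5)
w=snapshot("wrist");crop(w["frame"],"w4",160,180,400,380,3)
o=get_obs();e=o["ee_pos"];print(e,o["opening"])
P=[[e[0]+a,e[1]+b,e[2]+dz] for dz in (0,25) for b in (-24,24) for a in (-10,10)]
print(proj(w,P));print(proj(s,P))
```

```text
[601.93541703 314.1546994  178.67407016] 0.5463803823633511
[[235.28082053 218.76769514]
 [236.41038398 253.79915367]
 [325.90642198 218.75620025]
 [324.69475158 253.79288184]
 [229.13962827 235.42817341]
 [230.6043771  274.77122918]
 [332.56213919 235.41779976]
 [330.98886021 274.76745097]]
[[221.08634655 105.75231006]
 [226.48332738 102.8744902 ]
 [210.21926282  98.86363527]
 [215.60159658  96.08234856]
 [220.3308497   98.17530895]
 [225.80582946  95.31343598]
 [209.33209281  91.32484666]
 [214.79183756  88.56024018]]
```

View pics/w4.png

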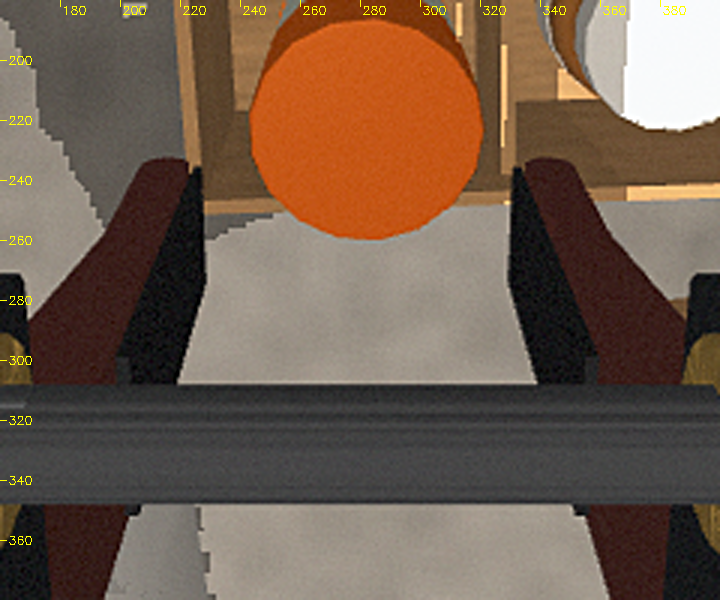

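View pics/s4.png

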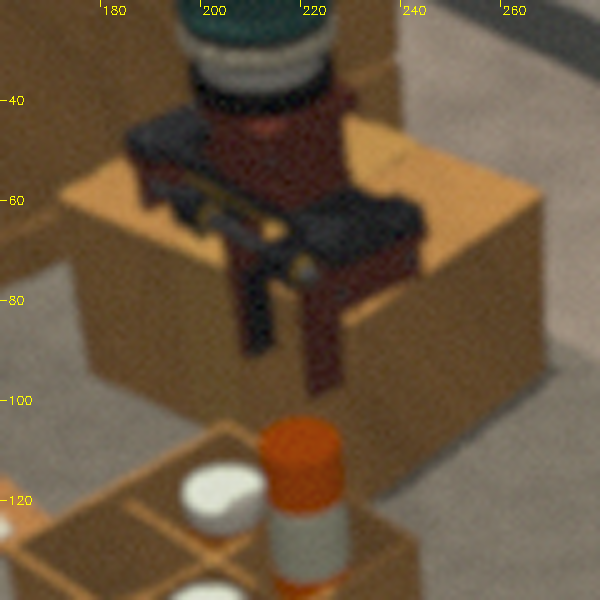

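Call:
{"name": "drive_tool", "arguments": {"commands": [0,0,0,0,0,0,0,0,0,0,0,0,0,0,0,0,0,0.04,0,0,0,0,0.025,0,0]}}

```text
time: 4.7
ee_pos: [601.9, 314.1, 113.4]
tool_rot: [-0.0, 0.0, 1.0, -0.0]
force: [-0.6, -0.0, -0.6]
opening: 1.001
```

Call:
{"name": "drive_tool", "arguments": {"commands": [0,0,0.01,0,0,0,0,0.01,0,0,0,0,0,0,0]}}

```text
time: 5.08
ee_pos: [602.4, 314.4, 94.6]
tool_rot: [-0.0, 0.0, 1.0, -0.0]
force: [0.5, 0.6, -0.2]
opening: 0.999
```

Run:
```python
from h import *
s=snapshot("side");crop(s["frame"],"s5",160,40,280,160,5)
w=snapshot("wrist");crop(w["frame"],"w5",160,180,400,380,3)
o=get_obs();e=o["ee_pos"];print(e,o["opening"],o["force"])
```

```text
[603.03964427 314.61533708  95.4763078 ] 0.9992016491699462 [-0.13858867  0.27500525  0.13608436]
```

View pics/w5.png

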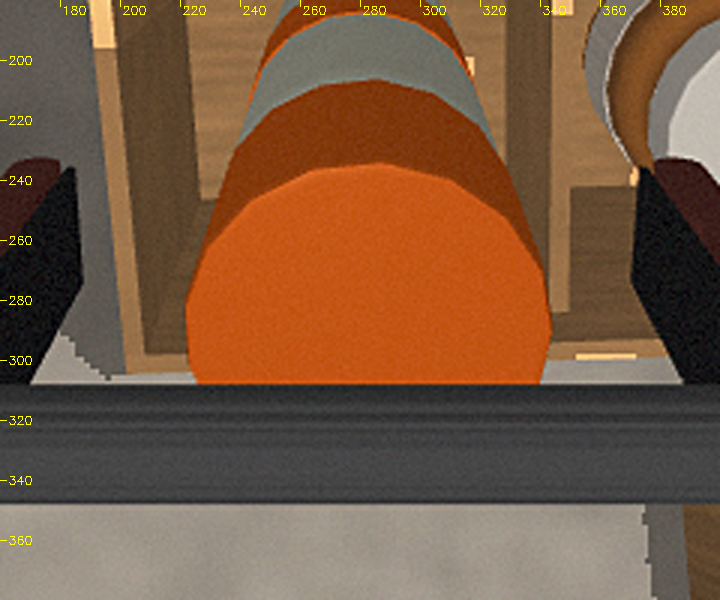

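View pics/s5.png

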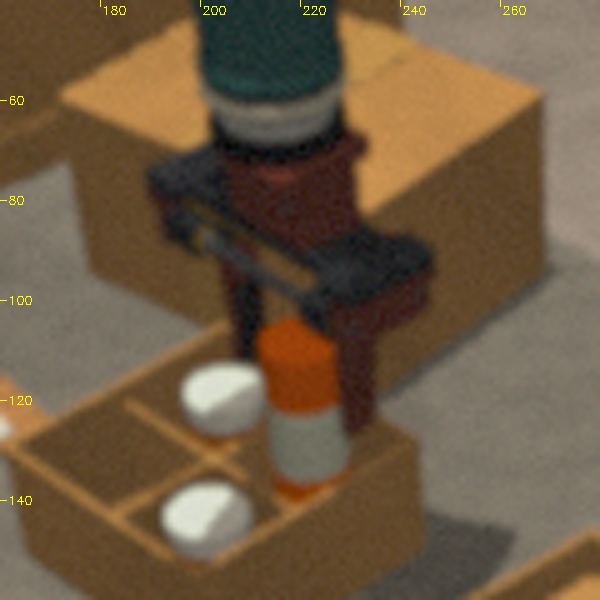

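Call:
{"name": "drive_tool", "arguments": {"commands": [0,0,0.007,0,0,0,0,0,0,1,0,0,0,0,1,0,0,0,0,1,0,0,0,0,1], "grip_force": 25}}

```text
time: 5.8
ee_pos: [602.5, 314.4, 87.7]
tool_rot: [0.0, 0.0, 1.0, -0.0]
force: [-0.6, 0.1, 0.4]
opening: 0.583
```

Call:
{"name": "drive_tool", "arguments": {"commands": [0,0,-0.01,0,1,0,0,-0.02,0,1,0,0,-0.03,0,1,0,0,-0.03,0,1,0,0,-0.04,0,1]}}

```text
time: 6.42
ee_pos: [601.6, 314.0, 218.3]
tool_rot: [-0.001, 0.0, 1.0, -0.0]
force: [-0.4, 0.1, -1.3]
opening: 0.545
```

Run:
```python
from h import *
s=snapshot("side");crop(s["frame"],"s6",160,20,280,160,5)
o=get_obs();e=o["ee_pos"];print(e,o["opening"],o["force"])
```

```text
[604.85690851 315.42064849 225.19704074] 0.5482609521442289 [1.960696   0.59915346 1.75241763]
```

View pics/s6.png

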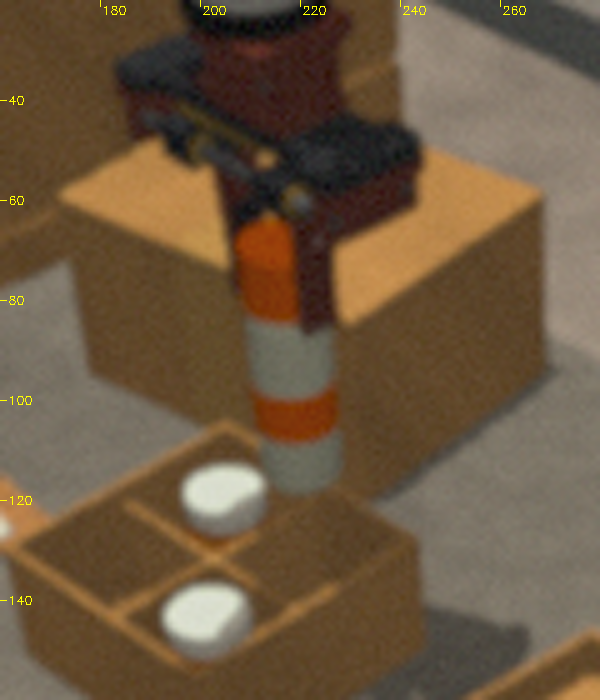

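Call:
{"name": "drive_tool", "arguments": {"commands": [-0.004,-0.03,0,0,1,-0.006,-0.05,0,0,1,-0.006,-0.05,0,0,1,-0.005,-0.042,0,0,1,-0.0026,-0.025,0,0,1]}}

```text
time: 7.1
ee_pos: [626.1, 115.1, 217.9]
tool_rot: [0.0, 0.001, 1.0, -0.0]
force: [0.8, 0.1, -1.1]
opening: 0.542
```

Call:
{"name": "drive_tool", "arguments": {"commands": [0,0,0.03,0,1,0,0,0.035,0,1,0,0,0.03,0,1,0,0,0.015,0,1,0,0,0,0,1]}}

```text
time: 7.72
ee_pos: [625.3, 117.3, 107.0]
tool_rot: [-0.001, 0.0, 1.0, -0.0]
force: [0.1, 0.3, -1.3]
opening: 0.545
```

Run:
```python
from h import *
s=snapshot("side");crop(s["frame"],"s7",200,80,340,210,5)
t=snapshot("top");crop(t["frame"],"t7",160,90,300,210,5)
o=get_obs();e=o["ee_pos"];print(e,o["opening"],o["force"])
```

```text
[626.91031835 117.46806521 108.76692682] 0.5445403317255456 [ 0.39560515  0.02022816 -0.88909141]
```

View pics/s7.png

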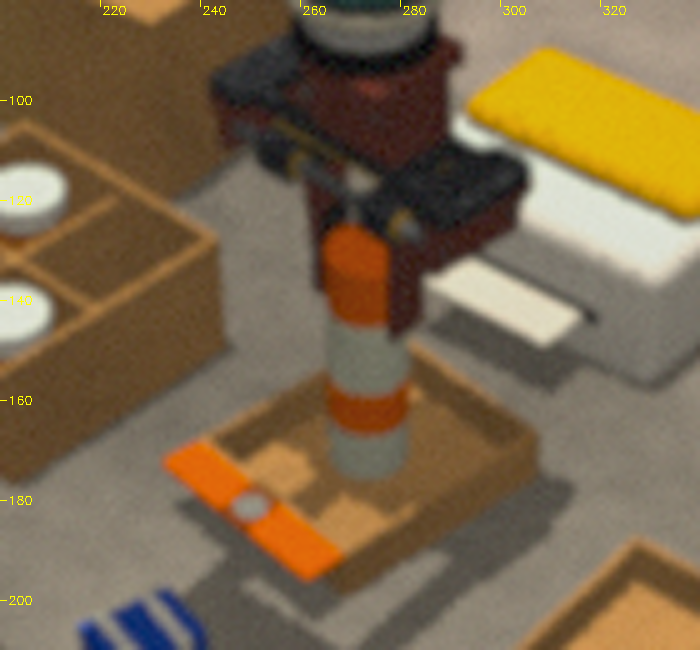

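View pics/t7.png

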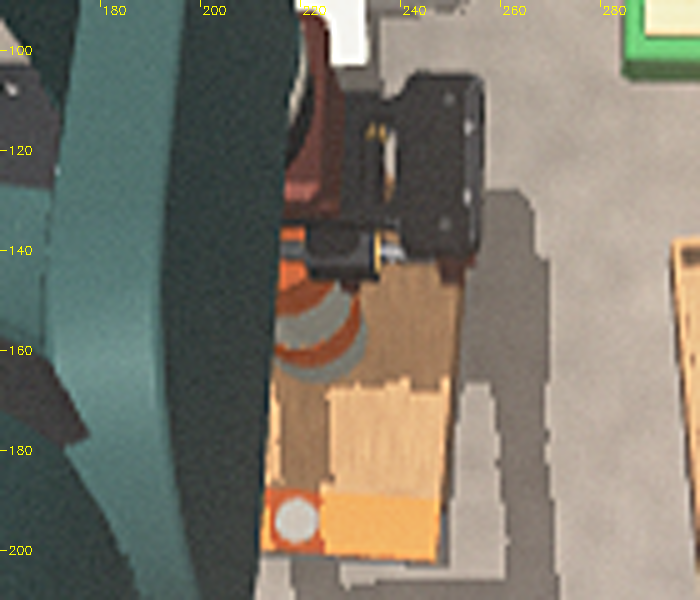

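Call:
{"name": "drive_tool", "arguments": {"commands": [0,0,0.01,0,1,0,0,0.003,0,1,0,0,0,0,1,0,0,0.0015,0,1,0,0,0,0,1]}}

```text
time: 8.45
ee_pos: [626.0, 117.3, 93.2]
tool_rot: [-0.0, 0.0, 1.0, -0.0]
force: [1.2, -0.3, -1.3]
opening: 0.546
```

Call:
{"name": "drive_tool", "arguments": {"commands": [0,0,0.0015,0,1,0,0,0,0,1]}}

```text
time: 8.7
ee_pos: [625.9, 117.3, 91.5]
tool_rot: [-0.0, 0.0, 1.0, -0.0]
force: [0.3, 0.3, -1.3]
opening: 0.548
```

Call:
{"name": "drive_tool", "arguments": {"commands": [0,0,0.0015,0,1,0,0,0,0,1]}}

```text
time: 8.95
ee_pos: [625.9, 117.3, 90.0]
tool_rot: [-0.0, 0.0, 1.0, -0.0]
force: [0.5, 0.6, -1.7]
opening: 0.545
```

Call:
{"name": "drive_tool", "arguments": {"commands": [0,0,0.0015,0,1,0,0,0,0,1]}}

```text
time: 9.2
ee_pos: [626.5, 117.4, 89.2]
tool_rot: [0.0, 0.0, 1.0, -0.0]
force: [-1.1, 0.1, 3.3]
opening: 0.546
```

Call:
{"name": "drive_tool", "arguments": {"commands": [0,0,0.0015,0,1,0,0,0,0,1]}}

```text
time: 9.45
ee_pos: [627.1, 118.0, 88.9]
tool_rot: [0.001, 0.0, 1.0, 0.0]
force: [-1.4, 1.4, 10.3]
opening: 0.546
```

Call:
{"name": "drive_tool", "arguments": {"commands": [0,0,-0.001,0,0.35,0,0,0,0,0.2,0,0,0,0,0.1,0,0,0,0,0,0,0,0,0,0]}}

```text
time: 10.07
ee_pos: [625.9, 117.3, 88.0]
tool_rot: [-0.0, 0.0, 1.0, -0.0]
force: [0.1, -1.0, 0.5]
opening: 0.997
```

Call:
{"name": "drive_tool", "arguments": {"commands": [0,0,-0.02,0,0,0,0,-0.04,0,0,0,0,-0.05,0,0,0,0,-0.03,0,0,0,0,0,0,0]}}

```text
time: 10.7
ee_pos: [628.0, 117.5, 231.0]
tool_rot: [0.003, 0.0, 1.0, 0.0]
force: [-0.1, -0.3, -0.9]
opening: 1.0
```

Run:
```python
from h import *
s=snapshot("side");crop(s["frame"],"s8",200,80,340,210,5)
o=get_obs();e=o["ee_pos"];print(e,o["opening"],o["force"],o["q"])
```

```text
[626.54358427 117.41948198 228.8606987 ] 0.9978038368316428 [ 0.29400034  0.24002077 -0.30502034] [ 7.70130117e-02  3.87913004e-01  1.38757054e+00 -8.28785152e-05
  1.36407434e+00 -1.49371255e+00]
```

View pics/s8.png

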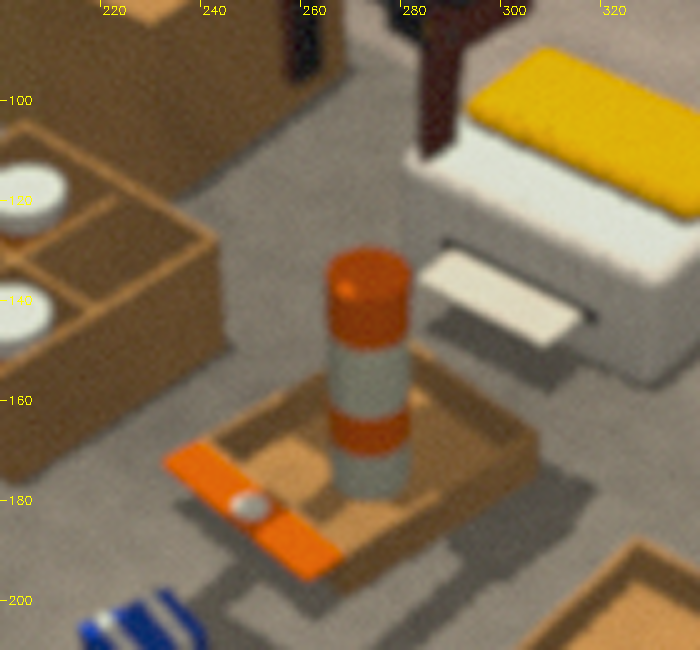

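Call:
{"name": "drive_tool", "arguments": {"commands": [0.0328,-0.0474,0,0,0,0.0328,-0.0474,0,0,0,0.0328,-0.0474,0.01,0,0,0.0328,-0.0474,0.01,0,0,0.0328,-0.0474,0.01,0,0]}}

```text
time: 11.38
ee_pos: [459.5, -120.3, 196.1]
tool_rot: [-0.001, -0.0, 1.0, 0.0]
force: [0.3, -1.3, 0.0]
opening: 1.0
```

Call:
{"name": "drive_tool", "arguments": {"commands": [0.0328,-0.0474,0.01,0,0,0.0328,-0.0474,0.01,0,0,0.0328,-0.0474,0.01,0,0,0,0,0.02,0,0,0,0,0,0,0]}}

```text
time: 12.0
ee_pos: [361.1, -260.4, 145.7]
tool_rot: [-0.002, 0.001, 1.0, 0.002]
force: [-0.1, 0.4, -0.0]
opening: 0.999
```

Run:
```python
from h import *
w=snapshot("wrist");cv2.imwrite("pics/w9.png",w["frame"][...,::-1])
o=get_obs();e=o["ee_pos"];print(e,o["opening"],o["force"],o["q"])
print(proj(w,[[363.5,-262,40],[363.0,-261,40],[e[0],e[1],40]]))
```

```text
[ 362.13738404 -260.5444442   146.6886735 ] 1.0010854444780755 [0.20978459 0.16519387 0.59282287] [-7.78780772e-01  2.01595208e-01  1.89038377e+00  6.20063197e-05
  1.05395585e+00 -2.34895317e+00]
[[277.22350151 193.22916016]
 [278.44729697 192.62996657]
 [279.00358661 191.60026588]]
```

View pics/w9.png

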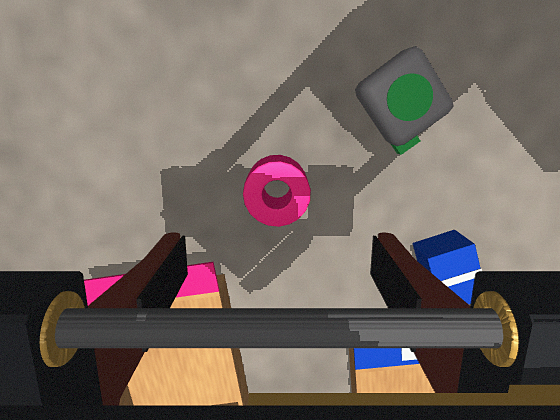

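Call:
{"name": "drive_tool", "arguments": {"commands": [0,0,0.04,0,0,0,0,0.04,0,0,0,0,0.028,0,0,0,0,0.01,0,0,0,0,0,0,0]}}

```text
time: 12.68
ee_pos: [363.8, -261.3, 30.2]
tool_rot: [-0.0, -0.001, 1.0, 0.0]
force: [0.1, -1.4, -0.8]
opening: 0.998
```

Run:
```python
from h import *
w=snapshot("wrist");cv2.imwrite("pics/w10.png",w["frame"][...,::-1])
s=snapshot("side");crop(s["frame"],"s10",250,220,390,340,5)
o=get_obs();e=o["ee_pos"];print(e,o["opening"],o["force"])
P=[[e[0],e[1]+y,e[2]+25] for y in(-50,50)]
print(proj(w,[[363.5,-262,40],[e[0],e[1],40]]),(proj(s,P)-[250,220])*5)
```

```text
[ 364.40651984 -262.20263684   31.08161943] 1.0019562488955878 [ 0.44662743 -0.25083715 -0.59035411]
[[279.17114249 242.25979296]
 [278.77285197 243.91614226]] [[379.72812828 454.54033373]
 [213.10859707 317.99467879]]
```

View pics/w10.png

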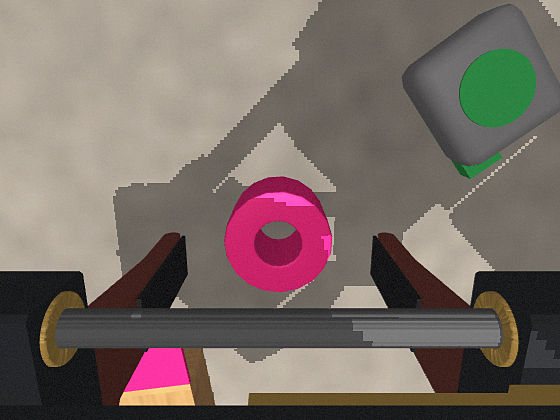

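View pics/s10.png

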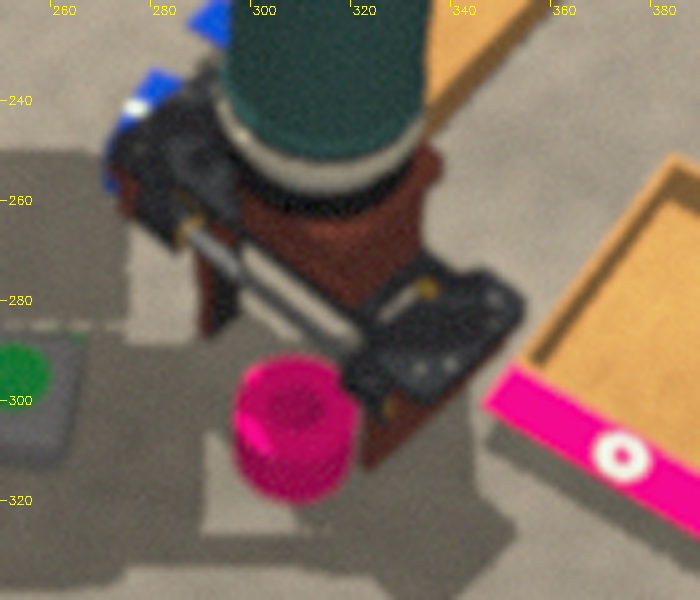

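Call:
{"name": "drive_tool", "arguments": {"commands": [0,0,0.02,0,0,0,0,0.015,0,0,0,0,0.007,0,0,0,0,0,0,0]}}

```text
time: 13.28
ee_pos: [363.8, -262.1, -11.4]
tool_rot: [0.0, 0.0, 1.0, -0.0]
force: [-0.8, 0.3, 0.4]
opening: 1.0
```

Run:
```python
from h import *
w=snapshot("wrist");cv2.imwrite("pics/w11.png",w["frame"][...,::-1])
s=snapshot("side");crop(s["frame"],"s11",250,220,390,340,5)
o=get_obs();e=o["ee_pos"];print(e,o["opening"],o["force"])
P=[[e[0],e[1]+y,e[2]+25] for y in(-50,50)]
print(proj(w,[[363.5,-262,40],[363.5,-262-28,40],[363.5,-262+28,40]]),(proj(s,P)-[250,220])*5)
```

```text
[ 363.98415969 -262.2381786   -11.16951802] 0.9980427177163101 [ 0.09406345  0.43177434 -0.00166269]
[[281.18560617 280.94307092]
 [211.57068838 280.9539048 ]
 [350.80518203 280.93223631]] [[372.15523134 505.79168077]
 [210.38402212 370.72630671]]
```

View pics/w11.png

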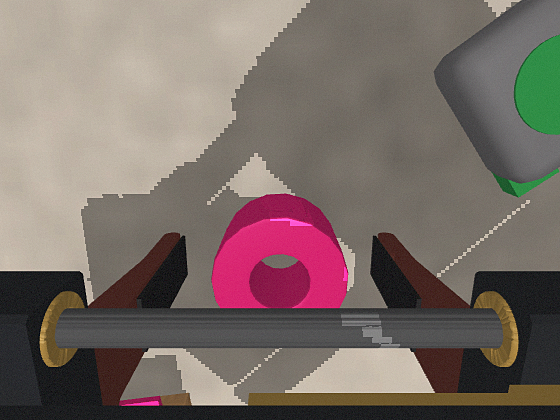

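View pics/s11.png

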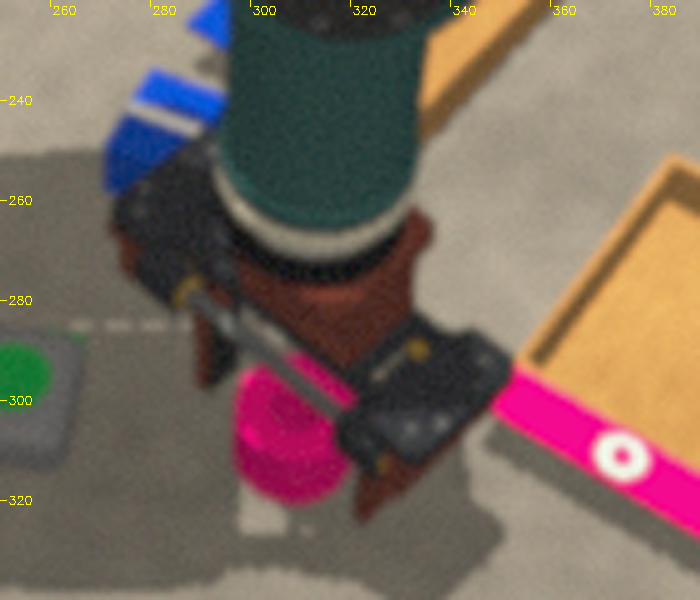

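Call:
{"name": "drive_tool", "arguments": {"commands": [0,0,0.004,0,0,0,0,0,0,1,0,0,0,0,1,0,0,0,0,1,0,0,0,0,1], "grip_force": 20}}

```text
time: 14.0
ee_pos: [363.6, -261.9, -15.8]
tool_rot: [0.0, 0.0, 1.0, -0.0]
force: [0.0, -0.2, 0.1]
opening: 0.639
```

Call:
{"name": "drive_tool", "arguments": {"commands": [0,0,0,0,1,0,0,-0.01,0,1,0,0,-0.02,0,1,0,0,-0.03,0,1,0,0,-0.03,0,1]}}

```text
time: 14.62
ee_pos: [363.3, -261.6, 75.5]
tool_rot: [-0.0, 0.0, 1.0, 0.0]
force: [-0.4, -0.3, -1.8]
opening: 0.642
```

Run:
```python
from h import *
w=snapshot("wrist");cv2.imwrite("pics/w12.png",w["frame"][...,::-1])
s=snapshot("side");crop(s["frame"],"s12",250,200,390,320,5)
o=get_obs();e=o["ee_pos"];print(e,o["opening"],o["force"])
```

```text
[ 365.27501832 -263.45161036   77.14811071] 0.639818924503786 [ 1.19905825 -1.36106747 -1.27221469]
```

View pics/s12.png

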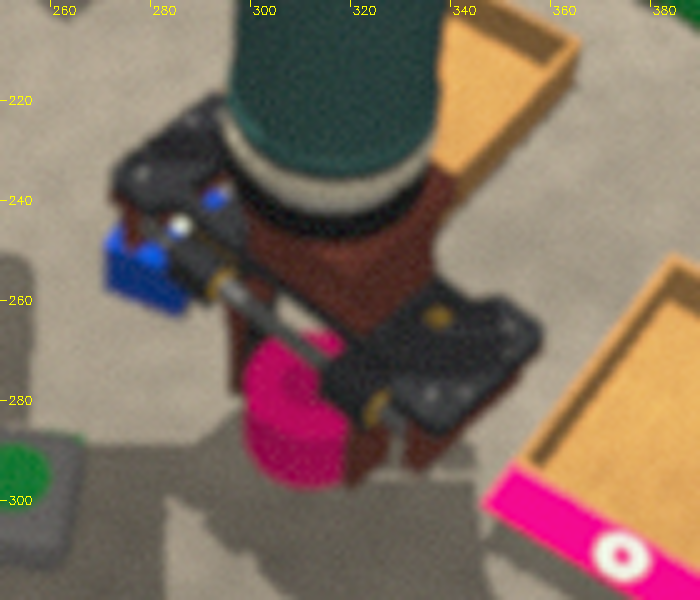

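Call:
{"name": "drive_tool", "arguments": {"commands": [-0.0435,-0.0262,0,0,1,-0.0435,-0.0262,0,0,1,-0.0435,-0.0262,0,0,1,-0.0434,-0.0261,0,0,1,0,0,0,0,1]}}

```text
time: 15.35
ee_pos: [540.5, -368.7, 73.2]
tool_rot: [0.001, -0.0, 1.0, -0.001]
force: [-0.3, 0.1, 0.4]
opening: 0.636
```

Run:
```python
from h import *
w=snapshot("wrist");cv2.imwrite("pics/w13.png",w["frame"][...,::-1])
s=snapshot("top");crop(s["frame"],"t13",370,120,510,260,4)
o=get_obs();e=o["ee_pos"];print(e,o["opening"],o["force"])
print(proj(w,[[537.5,-366.5,4]]))
c,sn=np.cos(np.radians(8.4)),np.sin(np.radians(8.4))
print(proj(w,[[537.5+c*x-sn*y,-366.5+sn*x+c*y,35] for x,y in [(-104,64),(-104,-64),(-76,64),(-76,-64)]]))
```

```text
[ 536.42953884 -365.64441359   72.75638713] 0.6351061389351902 [ 1.03283249  0.9302249  -1.15745147]
[[283.11461364 197.44060255]]
[[371.08438112  16.43596424]
 [146.20640398  52.49009   ]
 [375.01905629  69.23082939]
 [157.5896905  102.83571497]]
```

View pics/w13.png

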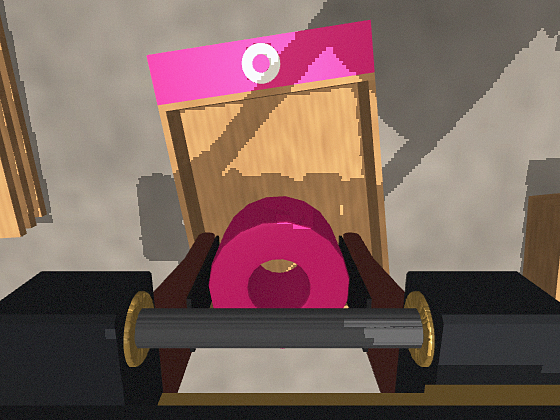

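View pics/t13.png

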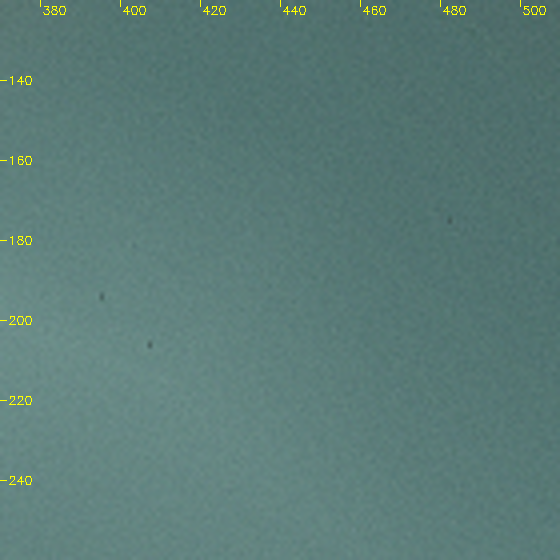

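Call:
{"name": "drive_tool", "arguments": {"commands": [0,0,0.03,0,1,0,0,0.03,0,1,0,0,0.02,0,1,0,0,0.003,0,1,0,0,0,0,1]}}

```text
time: 16.08
ee_pos: [537.5, -366.6, -8.3]
tool_rot: [0.0, 0.0, 1.0, -0.0]
force: [0.1, -0.1, -1.0]
opening: 0.639
```

Call:
{"name": "drive_tool", "arguments": {"commands": [0,0,0.0015,0,1,0,0,0,0,1]}}

```text
time: 16.32
ee_pos: [537.9, -367.0, -9.5]
tool_rot: [0.001, 0.0, 1.0, -0.001]
force: [-0.9, -0.2, -1.4]
opening: 0.638
```

Call:
{"name": "drive_tool", "arguments": {"commands": [0,0,0.0015,0,1,0,0,0,0,1]}}

```text
time: 16.58
ee_pos: [537.5, -366.6, -11.7]
tool_rot: [0.0, 0.0, 1.0, -0.0]
force: [0.1, 0.8, -0.9]
opening: 0.638
```

Call:
{"name": "drive_tool", "arguments": {"commands": [0,0,0.0015,0,1,0,0,0,0,1]}}

```text
time: 16.82
ee_pos: [537.5, -366.6, -11.8]
tool_rot: [0.0, 0.0, 1.0, -0.0]
force: [-3.5, 2.9, 11.0]
opening: 0.638
```

Call:
{"name": "drive_tool", "arguments": {"commands": [0,0,-0.001,0,0.3,0,0,0,0,0.2,0,0,0,0,0.2,0,0,-0.02,0,0.2,0,0,-0.03,0,0.2]}}

```text
time: 17.45
ee_pos: [536.9, -366.1, 38.3]
tool_rot: [-0.001, 0.0, 1.0, 0.001]
force: [0.1, -0.4, 1.3]
opening: 0.799
```

Call:
{"name": "drive_tool", "arguments": {"commands": [0,0,-0.05,0,0.2,0,0,-0.05,0,0,0,0,-0.03,0,0,0,0,0,0,0]}}

```text
time: 17.95
ee_pos: [539.3, -368.1, 172.1]
tool_rot: [0.003, 0.0, 1.0, -0.002]
force: [0.1, -0.3, -0.4]
opening: 1.0
```

Run:
```python
from h import *
w=snapshot("wrist");cv2.imwrite("pics/w14.png",w["frame"][...,::-1])
s=snapshot("side");crop(s["frame"],"s14",320,220,460,340,5)
o=get_obs();e=o["ee_pos"];print(e,o["opening"],o["force"],o["q"])
```

```text
[ 537.24657018 -366.36722159  167.96268467] 0.9986398555219536 [-0.05668094 -0.31995676  0.08273014] [-7.04587406e-01  4.56547337e-01  1.43107436e+00 -1.09943064e-04
  1.25359545e+00 -2.27526132e+00]
```

View pics/w14.png

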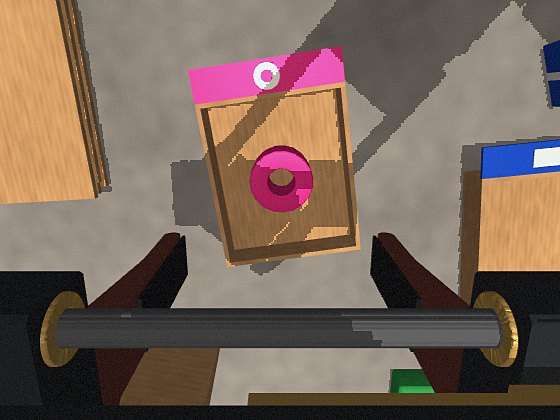

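View pics/s14.png

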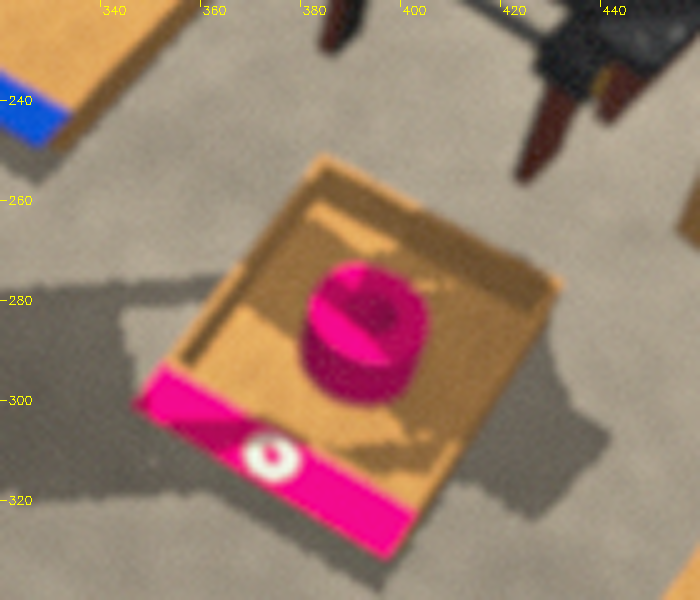

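Call:
{"name": "drive_tool", "arguments": {"commands": [0.0195,0.0528,0,0,0,0.0195,0.0528,0,0,0,0.0195,0.0528,0,0,0,0.0195,0.0528,0,0,0,0.0195,0.0528,0,0,0]}}

```text
time: 18.68
ee_pos: [437.7, -100.4, 166.1]
tool_rot: [-0.002, 0.0, 1.0, 0.001]
force: [0.1, -0.3, 0.5]
opening: 0.993
```

Call:
{"name": "drive_tool", "arguments": {"commands": [0,0,0.01,-9.5,0,0,0,0.01,-9.5,0,0,0,0,0,0,0,0,0,0,0]}}

```text
time: 19.18
ee_pos: [439.5, -102.4, 147.2]
tool_rot: [-0.001, -0.163, 0.987, 0.0]
force: [-0.2, 0.7, 0.4]
opening: 0.998
```

Run:
```python
from h import *
w=snapshot("wrist");crop(w["frame"],"w15",180,120,380,260,4)
o=get_obs();e=o["ee_pos"];print(e,o["opening"],o["tool_rot"])
a=np.radians(19);c,sn=np.cos(a),np.sin(a)
print(proj(w,[[439.8+c*x-sn*y,-102+sn*x+c*y,38] for x,y in [(28,21),(28,-21),(-28,-21),(-28,21)]]))
```

```text
[ 439.78945752 -102.60421164  147.43871821] 0.996235410407963 [-3.68347360e-04 -1.63571313e-01  9.86531430e-01  1.63270370e-04]
[[305.10284812 222.0722238 ]
 [255.31312707 222.25899835]
 [253.91603961 156.11948191]
 [306.14700675 155.92175047]]
```

View pics/w15.png

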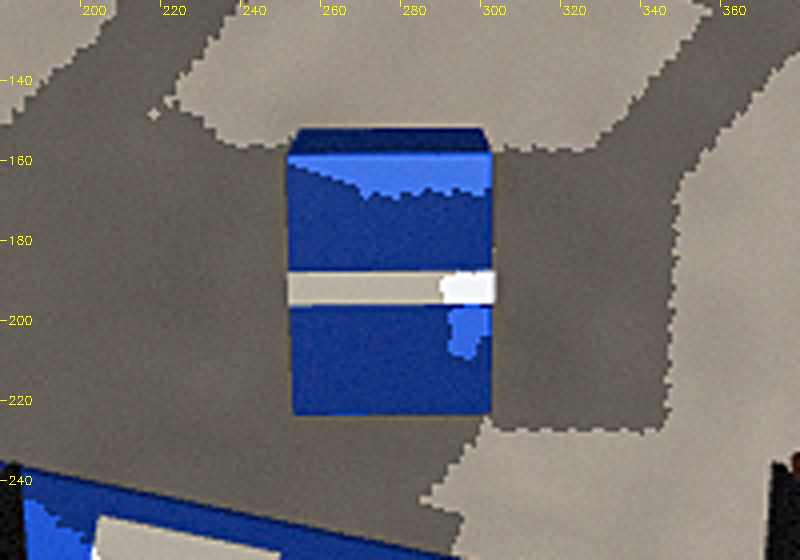

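Call:
{"name": "drive_tool", "arguments": {"commands": [-0.0015,-0.0015,0.05,0,0,0,0,0.05,0,0,0,0,0.04,0,0,0,0,0.0216,0,0,0,0,0,0,0]}}

```text
time: 19.85
ee_pos: [440.8, -103.2, -15.1]
tool_rot: [-0.001, -0.164, 0.986, 0.001]
force: [0.3, 0.1, -0.6]
opening: 1.003
```

Run:
```python
from h import *
w=snapshot("wrist");cv2.imwrite("pics/w16.png",w["frame"][...,::-1])
o=get_obs();e=o["ee_pos"];print(e,o["opening"],o["force"])
```

```text
[ 441.6517916  -103.53550868  -14.10089443] 1.0002035493932975 [-0.99338964  0.4834698  -0.44709103]
```

View pics/w16.png

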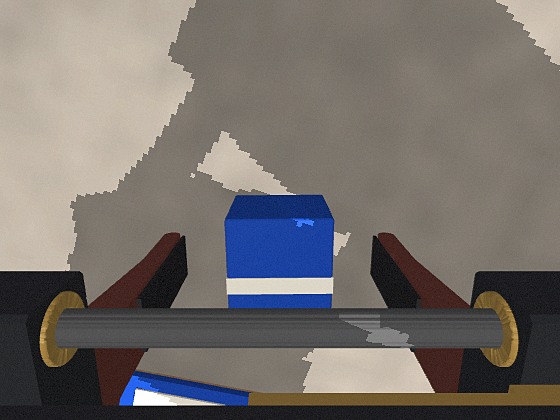

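Call:
{"name": "drive_tool", "arguments": {"commands": [0,0,0,0,1,0,0,0,0,1,0,0,0,0,1,0,0,0,0,1,0,0,0,0,1], "grip_force": 20}}

```text
time: 20.52
ee_pos: [441.9, -103.5, -13.8]
tool_rot: [0.0, -0.165, 0.986, -0.0]
force: [0.7, 0.2, 4.0]
opening: 0.474
```

Call:
{"name": "drive_tool", "arguments": {"commands": [0,0,0,0,1,0,0,0,0,1,0,0,-0.02,0,1,0,0,-0.03,0,1,0,0,-0.04,0,1]}}

```text
time: 21.15
ee_pos: [440.8, -103.1, 76.1]
tool_rot: [-0.001, -0.165, 0.986, 0.001]
force: [-0.4, -1.0, -0.4]
opening: 0.472
```

Call:
{"name": "drive_tool", "arguments": {"commands": [0,0,-0.01,6.4,1,0,0,-0.01,6.4,1,-0.0485,-0.0076,0,0,1,-0.0485,-0.0076,0,0,1,-0.0485,-0.0076,0,0,1]}}

```text
time: 21.78
ee_pos: [590.1, -110.4, 95.7]
tool_rot: [-0.0, -0.054, 0.999, 0.0]
force: [-0.4, -0.5, 0.0]
opening: 0.476
```

Call:
{"name": "drive_tool", "arguments": {"commands": [-0.0485,-0.0077,0,0,1,0,0,0,0,1,0,0,0,0,1]}}

```text
time: 22.15
ee_pos: [636.6, -112.5, 95.1]
tool_rot: [-0.001, -0.054, 0.999, 0.0]
force: [-0.9, 0.8, -0.4]
opening: 0.475
```

Run:
```python
from h import *
w=snapshot("wrist");cv2.imwrite("pics/w17.png",w["frame"][...,::-1])
s=snapshot("side");crop(s["frame"],"s17",270,140,410,260,5)
o=get_obs();e=o["ee_pos"];print(e,o["opening"],o["tool_rot"])
a=np.radians(6.2);c,sn=np.cos(a),np.sin(a)
print(proj(w,[[604.3+c*x-sn*y,-116.5+sn*x+c*y,35] for x,y in [(-104,64),(-104,-64),(-76,64),(-76,-64)]]))
```

```text
[ 636.08627266 -112.54478667   95.5310094 ] 0.4787007432041809 [-1.17420794e-03 -5.39445143e-02  9.98543201e-01  2.92781213e-04]
[[386.14708907 -13.56120735]
 [172.49407569 -13.60682105]
 [382.74084036  36.90132007]
 [175.86104949  36.88313471]]
```

View pics/w17.png

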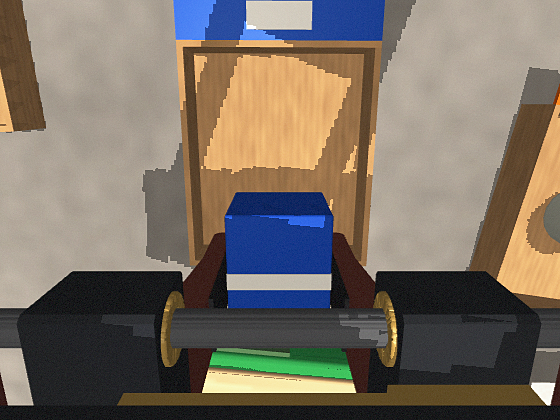

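View pics/s17.png

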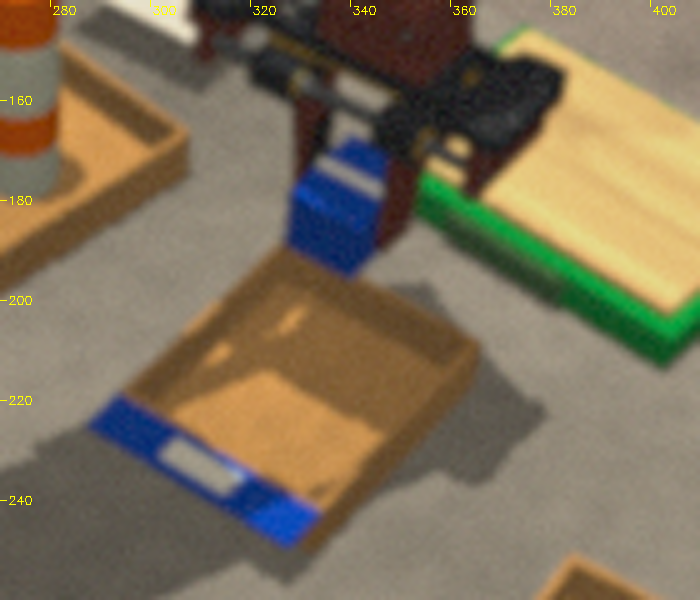

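Call:
{"name": "drive_tool", "arguments": {"commands": [-0.002,0,0.04,0,1,0,0,0.04,0,1,0,0,0.018,0,1,0,0,0.005,0,1,0,0,0,0,1]}}

```text
time: 22.88
ee_pos: [640.5, -112.9, -6.1]
tool_rot: [0.0, -0.054, 0.999, -0.0]
force: [0.5, 0.5, -0.8]
opening: 0.479
```

Call:
{"name": "drive_tool", "arguments": {"commands": [0,0,0.0015,0,1,0,0,0,0,1]}}

```text
time: 23.12
ee_pos: [640.7, -112.9, -7.5]
tool_rot: [0.001, -0.054, 0.999, -0.0]
force: [-0.0, -0.7, -1.8]
opening: 0.481
```

Call:
{"name": "drive_tool", "arguments": {"commands": [0,0,0.0015,0,1,0,0,0,0,1]}}

```text
time: 23.38
ee_pos: [640.2, -112.7, -9.7]
tool_rot: [0.0, -0.054, 0.999, -0.0]
force: [-0.3, -0.2, -0.1]
opening: 0.476
```

Call:
{"name": "drive_tool", "arguments": {"commands": [0,0,0.0015,0,1,0,0,0,0,1]}}

```text
time: 23.62
ee_pos: [640.3, -112.7, -9.7]
tool_rot: [0.0, -0.054, 0.999, -0.0]
force: [-3.3, 1.1, 12.1]
opening: 0.477
```

Call:
{"name": "drive_tool", "arguments": {"commands": [0,0,-0.001,0,0.42,0,0,0,0,0.34,0,0,0,0,0.34,0,0,-0.02,0,0.34,0,0,-0.03,0,0.34]}}

```text
time: 24.25
ee_pos: [639.4, -112.5, 40.1]
tool_rot: [-0.001, -0.054, 0.999, 0.0]
force: [0.9, -0.4, 0.4]
opening: 0.66
```

Call:
{"name": "drive_tool", "arguments": {"commands": [0,0,-0.05,0,0.2,0,0,-0.05,0,0,0,0,-0.03,0,0,0,0,0,0,0]}}

```text
time: 24.75
ee_pos: [642.4, -113.3, 173.9]
tool_rot: [0.003, -0.054, 0.999, -0.001]
force: [0.3, -0.1, 0.3]
opening: 0.995
```

Run:
```python
from h import *
w=snapshot("wrist");cv2.imwrite("pics/w18.png",w["frame"][...,::-1])
o=get_obs();e=o["ee_pos"];print(e,o["opening"],o["tool_rot"],o["q"])
```

```text
[ 640.84502793 -112.83712975  171.49228357] 1.0020695495168954 [ 1.55452474e-03 -5.40478669e-02  9.98536964e-01 -5.85428058e-04] [-2.80319735e-01  4.52365067e-01  1.42889009e+00 -9.00165504e-05
  1.25701639e+00 -1.95923700e+00]
```

View pics/w18.png

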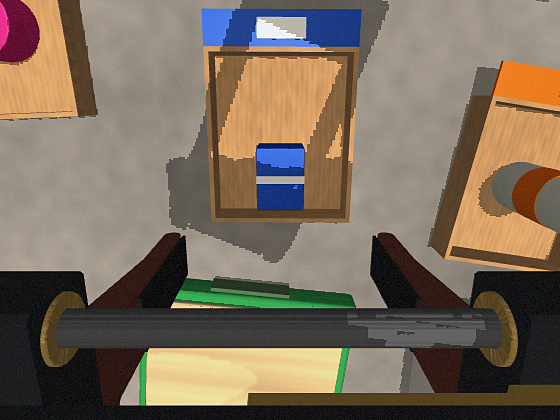

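Call:
{"name": "drive_tool", "arguments": {"commands": [0.0371,0.0446,0,0,0,0.0371,0.0446,0,0,0,0.0371,0.0446,0,0,0,0.0371,0.0446,0,0,0,0.0372,0.0445,0,0,0]}}

```text
time: 25.42
ee_pos: [428.6, 89.9, 168.2]
tool_rot: [-0.002, -0.054, 0.999, 0.0]
force: [0.2, -0.3, 0.1]
opening: 1.002
```

Call:
{"name": "drive_tool", "arguments": {"commands": [0,0,0.01,8.5,0,0,0,0.01,8.5,0,0,0,0,0,0,0,0,0,0,0]}}

```text
time: 25.92
ee_pos: [431.0, 88.8, 149.1]
tool_rot: [-0.001, 0.093, 0.996, -0.0]
force: [-0.1, -0.3, 0.2]
opening: 0.995
```

Run:
```python
from h import *
w=snapshot("wrist");crop(w["frame"],"w19",180,120,380,260,4)
o=get_obs();e=o["ee_pos"];print(e,o["opening"],o["tool_rot"])
a=np.radians(-10.8);c,sn=np.cos(a),np.sin(a)
print(proj(w,[[431.5+c*x-sn*y,89+sn*x+c*y,38] for x,y in [(28,21),(28,-21),(-28,-21),(-28,21)]]))
```

```text
[431.36494161  88.80107287 149.3856259 ] 1.0005505267762678 [-3.35733872e-04  9.31781694e-02  9.95649389e-01 -9.88787464e-05]
[[304.61677086 220.93349675]
 [255.10891735 220.82569092]
 [254.12842878 155.00226535]
 [306.04733862 155.12245335]]
```

View pics/w19.png

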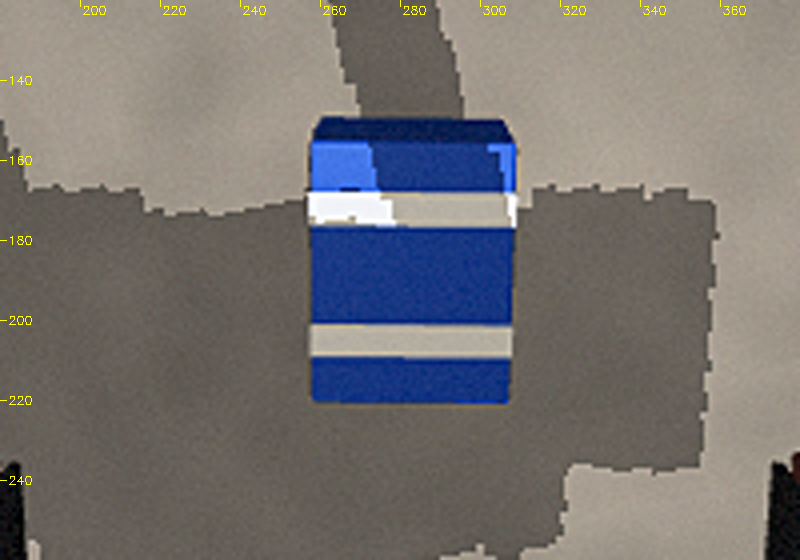

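Call:
{"name": "drive_tool", "arguments": {"commands": [0,0.0025,0.05,0,0,0,0,0.05,0,0,0,0,0.04,0,0,0,0,0.0235,0,0,0,0,0,0,0]}}

```text
time: 26.6
ee_pos: [430.8, 91.1, -15.1]
tool_rot: [-0.002, 0.094, 0.996, -0.0]
force: [-0.3, 0.2, 1.2]
opening: 0.999
```

Run:
```python
from h import *
w=snapshot("wrist");cv2.imwrite("pics/w20.png",w["frame"][...,::-1])
o=get_obs();e=o["ee_pos"];print(e,o["opening"],o["force"])
```

```text
[431.70418837  91.22734274 -14.161295  ] 1.0035184392246146 [-1.07624075 -0.6110045  -0.04714394]
```

View pics/w20.png

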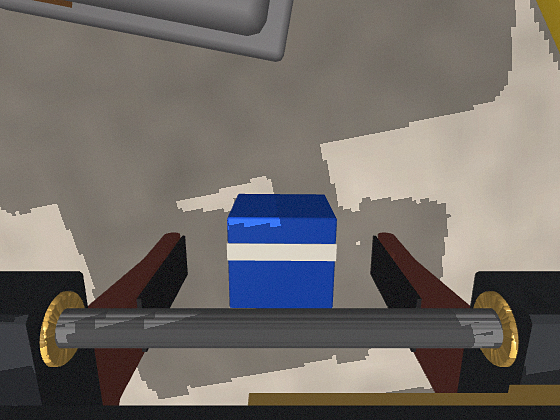

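Call:
{"name": "drive_tool", "arguments": {"commands": [0,0,0,0,1,0,0,0,0,1,0,0,0,0,1,0,0,0,0,1,0,0,0,0,1]}}

```text
time: 27.28
ee_pos: [432.0, 91.4, -13.8]
tool_rot: [0.0, 0.094, 0.996, -0.0]
force: [-0.3, 0.9, 4.1]
opening: 0.471
```

Call:
{"name": "drive_tool", "arguments": {"commands": [0,0,0,0,1,0,0,0,0,1,0,0,-0.02,0,1,0,0,-0.03,0,1,0,0,-0.04,0,1]}}

```text
time: 27.9
ee_pos: [430.7, 91.3, 76.1]
tool_rot: [-0.001, 0.094, 0.996, -0.0]
force: [-0.4, -0.8, -0.8]
opening: 0.479
```

Call:
{"name": "drive_tool", "arguments": {"commands": [0,0,-0.01,-8.5,1,0,0,-0.01,-8.5,1,-0.0234,-0.045,0,0,1,-0.0234,-0.045,0,0,1,-0.0234,-0.045,0,0,1]}}

```text
time: 28.52
ee_pos: [516.6, -36.4, 95.7]
tool_rot: [-0.0, -0.054, 0.999, 0.0]
force: [1.3, 0.3, -1.1]
opening: 0.476
```

Call:
{"name": "drive_tool", "arguments": {"commands": [-0.0234,-0.045,0,0,1,-0.0233,-0.0451,0,0,1,0,0,0,0,1,0,0,0,0,1]}}

```text
time: 29.02
ee_pos: [571.1, -119.2, 95.2]
tool_rot: [-0.001, -0.054, 0.999, 0.001]
force: [0.5, 0.9, -1.0]
opening: 0.479
```

Run:
```python
from h import *
w=snapshot("wrist");cv2.imwrite("pics/w21.png",w["frame"][...,::-1])
s=snapshot("side");crop(s["frame"],"s21",270,140,410,260,5)
o=get_obs();e=o["ee_pos"];print(e,o["opening"],o["tool_rot"])
a=np.radians(6.2);c,sn=np.cos(a),np.sin(a)
print(proj(w,[[606.3+c*x-sn*y,-115.9+sn*x+c*y,35] for x,y in [(-104,64),(-104,-64),(-76,64),(-76,-64)]]))
```

```text
[ 570.9521772  -118.46599811   95.56571599] 0.4749778151287434 [-9.88604335e-04 -5.43964609e-02  9.98518819e-01  4.65353531e-04]
[[378.077143   103.3372762 ]
 [180.24481143 103.52708652]
 [375.18498999 146.7310106 ]
 [183.18135768 146.94067097]]
```

View pics/w21.png

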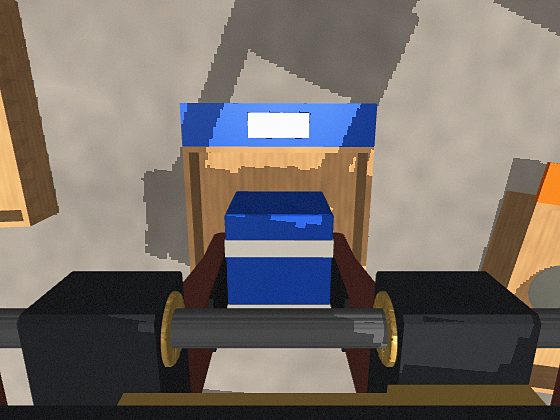

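View pics/s21.png

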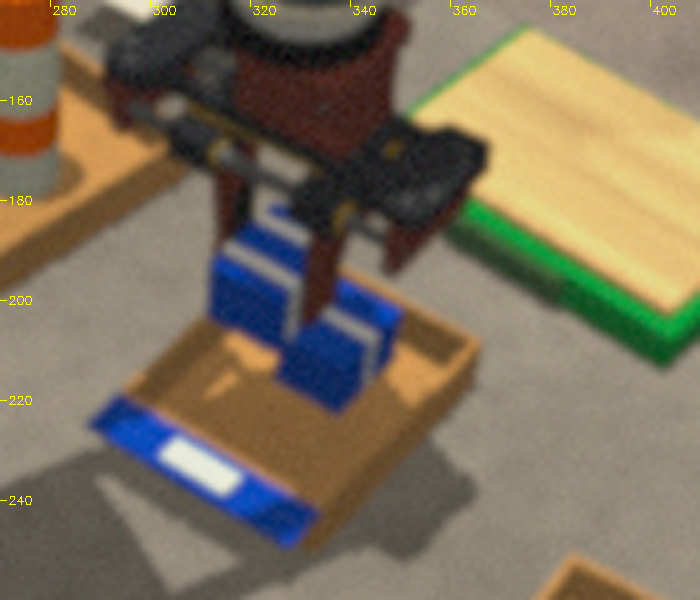

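Call:
{"name": "drive_tool", "arguments": {"commands": [0,0,0.04,0,1,0,0,0.03,0,1,0,0,0.02,0,1,0,0,0.012,0,1,0,0,0,0,1]}}

```text
time: 29.75
ee_pos: [571.5, -118.9, -6.4]
tool_rot: [-0.001, -0.054, 0.999, 0.0]
force: [0.9, 0.0, -1.4]
opening: 0.476
```

Call:
{"name": "drive_tool", "arguments": {"commands": [0,0,0.002,0,1,0,0,0,0,1]}}

```text
time: 30.0
ee_pos: [573.0, -119.9, -7.2]
tool_rot: [0.001, -0.054, 0.999, -0.0]
force: [0.1, -0.7, -0.2]
opening: 0.475
```

Call:
{"name": "drive_tool", "arguments": {"commands": [0,0,0.0015,0,1,0,0,0,0,1]}}

```text
time: 30.25
ee_pos: [572.5, -119.9, -9.3]
tool_rot: [0.0, -0.054, 0.999, -0.0]
force: [-0.1, 0.7, -0.7]
opening: 0.477
```

Call:
{"name": "drive_tool", "arguments": {"commands": [0,0,0.0015,0,1,0,0,0,0,1]}}

```text
time: 30.5
ee_pos: [572.6, -119.9, -9.8]
tool_rot: [0.0, -0.054, 0.999, -0.0]
force: [-1.7, 1.1, 10.1]
opening: 0.478
```

Call:
{"name": "drive_tool", "arguments": {"commands": [0,0,-0.001,0,0.42,0,0,0,0,0.34,0,0,0,0,0.34,0,0,-0.02,0,0.34,0,0,-0.03,0,0.34]}}

```text
time: 31.12
ee_pos: [571.4, -119.4, 39.5]
tool_rot: [-0.001, -0.054, 0.999, 0.0]
force: [0.1, -0.1, 0.2]
opening: 0.66
```

Call:
{"name": "drive_tool", "arguments": {"commands": [0,0,-0.05,0,0.2,0,0,-0.05,0,0,0,0,-0.04,0,0,0.04,0,-0.03,0,0,0.04,0,0,0,0]}}

```text
time: 31.75
ee_pos: [494.0, -129.2, 212.5]
tool_rot: [0.002, -0.054, 0.999, -0.001]
force: [-0.4, -0.3, -0.5]
opening: 1.003
```

Call:
{"name": "drive_tool", "arguments": {"commands": [0.05,0,0,0,0,0.05,0,0,0,0,0,0,0,0,0,0,0,0,0,0]}}

```text
time: 32.25
ee_pos: [394.4, -139.6, 210.4]
tool_rot: [0.001, -0.054, 0.999, -0.0]
force: [-0.4, 0.4, -0.1]
opening: 0.998
```

Run:
```python
from h import *
for n in ("wrist","side","top"): cv2.imwrite(f"pics/{n}22.png",snapshot(n)["frame"][...,::-1])
s=snapshot("side");crop(s["frame"],"s22",160,90,360,240,4)
o=get_obs();e=o["ee_pos"];print(e,o["opening"],o["force"])
```

```text
[ 394.69069754 -139.33039591  210.09104351] 1.0012526768881786 [ 0.21557998 -0.49512691 -0.2202204 ]
```

View pics/side22.png

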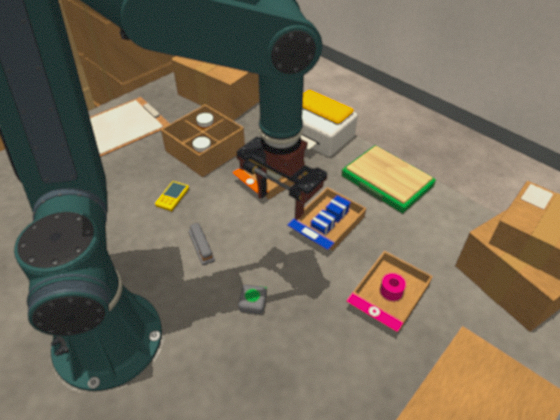

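View pics/wrist22.png

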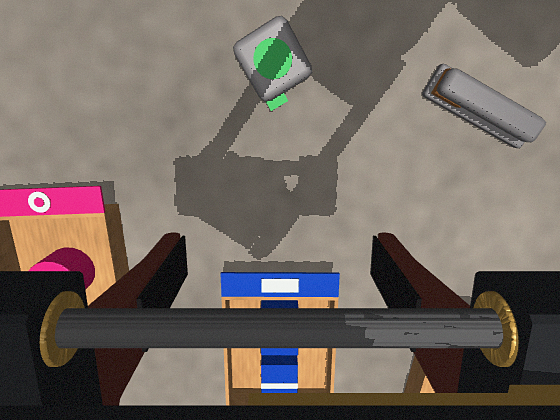

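View pics/top22.png

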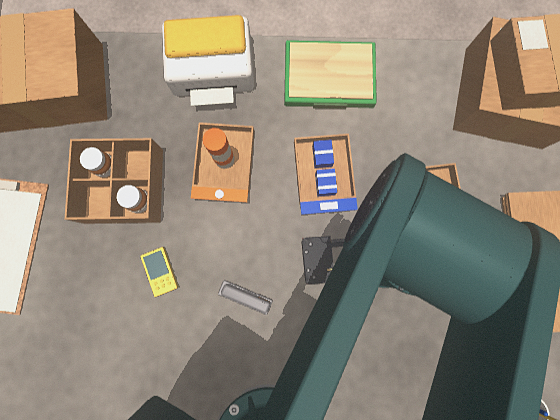

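View pics/s22.png

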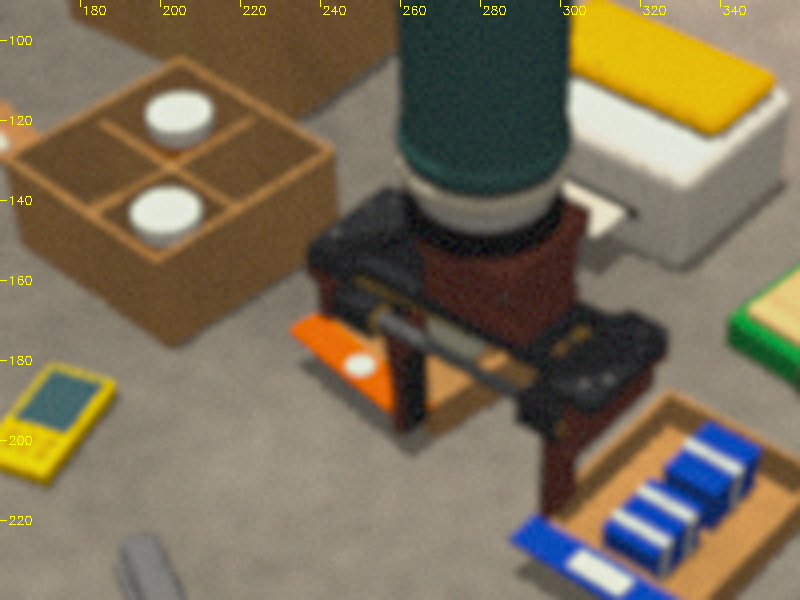

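The last pictures show everything in its place:
- **Can:** upright in the orange tray, top view (216,147).
- **Roll:** flat in the pink tray, side view (393,287).
- **Boxes:** flat and end to end with a gap in the blue tray, top view (323,153) and (327,182).
- **Jars:** both still standing in the carton, top view (95,160) and (130,198).
- **Gripper:** clear of everything.

```bash
python3 -c "
from bench import sign_off
print(sign_off())"
```

```text
the job is handed in; nothing more can be done
None
```

I put all four items away in the order asked and handed the job in after about 32.5 s. The can went upright into the orange tray, then the roll into the pink tray. Box1 went into the back half of the blue tray and box2 into the front half.

**Last checks:** The final top, side and wrist pictures show:
- the can standing upright;
- the roll and both boxes flat on their tray floors, with a gap between the boxes;
- both jars still in the carton and the gripper clear of everything.

The contact forces I read when setting things down stayed at or below about 12 N.

**What disagreed:**
- **Fingertip height:** The fingertips sat roughly 25 mm above the reported TCP, as seen in both the side and wrist views. I worked with that offset, so commanded heights went down to about z = -16, and nothing struck the bench.
- **Camera offset:** The side camera's positions were off from the top and wrist cameras by about 2 to 5 mm, so I relied on the wrist views for the final alignment.

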